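# Clamp nougat bars in the setting press

### The job

Lay every loose pistachio bar flat and fully down in a channel of the setting press, one bar to a channel, any channel, and only then swing the lid over them and press it firmly until it is fully shut. Then turn the lid's knob clockwise until the screw is hard up and the knob slips and clicks, and stop after the first or second click. Leave the bowl, scraper, tin and uncut slab where they are.

Things in the scene. Friction and masses are not known exactly. Their poses are not given: they have to be found in the camera images.
- press: setting press: metal base 150 x 260 mm (x, y), fixed to the bench; origin at the centre of its underside, x to its hinged rear. White ribs leave four channels side by side along y. Front posts (x -68, y +-118 mm) carry the shut lid, its underside then 50 mm above the bench, 2 mm above seated bars; hinge posts 50 mm high at x +90, y +-118 mm
- lane0 (a point): centre of the floor of a channel of the press (y -93 mm in the press), 12 mm above the bench; x runs along the channel. A channel is 38 mm wide and 130 mm long between end ribs; all rib tops are 20 mm above the bench, so a seated bar stands 28 mm proud of them
- lane1 (a point): centre of the floor of a channel of the press (y -31 mm in the press), 12 mm above the bench; x runs along the channel. A channel is 38 mm wide and 130 mm long between end ribs; all rib tops are 20 mm above the bench, so a seated bar stands 28 mm proud of them
- lane2 (a point): centre of the floor of a channel of the press (y +31 mm in the press), 12 mm above the bench; x runs along the channel. A channel is 38 mm wide and 130 mm long between end ribs; all rib tops are 20 mm above the bench, so a seated bar stands 28 mm proud of them
- lane3 (a point): centre of the floor of a channel of the press (y +93 mm in the press), 12 mm above the bench; x runs along the channel. A channel is 38 mm wide and 130 mm long between end ribs; all rib tops are 20 mm above the bench, so a seated bar stands 28 mm proud of them
- bar0_center (a point): pistachio nougat bar, 100 x 30 x 36 mm (x, y, z), about 0.13 kg, rigid, lying on the bench; all bars are alike; three or four are present. The point is the bar's centre (18 mm up); its x runs along the bar's length
- bar1_center (a point): pistachio nougat bar, 100 x 30 x 36 mm (x, y, z), about 0.13 kg, rigid, lying on the bench; all bars are alike; three or four are present. The point is the bar's centre (18 mm up); its x runs along the bar's length
- bar2_center (a point): pistachio nougat bar, 100 x 30 x 36 mm (x, y, z), about 0.13 kg, rigid, lying on the bench; all bars are alike; three or four are present. The point is the bar's centre (18 mm up); its x runs along the bar's length
- bar3_center (a point): pistachio nougat bar, 100 x 30 x 36 mm (x, y, z), about 0.13 kg, rigid, lying on the bench; all bars are alike; three or four are present. The point is the bar's centre (18 mm up); its x runs along the bar's length
- lid (a joint): angle of the press lid, rad: 0 shut and level, about 1.57 upright (it starts so). Its hinge line runs along y of the press at x +90 mm, 50 mm above the bench, level with the shut lid's underside. The hinge is stiff (0.8 N m): the lid stays where it is left and must be pushed over to the front and down (up to 7 N at its edge), then borne down on with about 10 N to be sure it is home
- lid_edge (a point): middle of the free edge of the lid, a metal plate 8 mm thick, 165 mm from hinge line to free edge, 250 mm wide (the edge is at the top while open, at the front when shut); half-way through the thickness. Its x points to the hinge, its z out of the outer face, the one with the knob
- knob_grip (a point): middle of the grip of the black clamping knob on the lid's outer face, on its axis, 85 mm from the hinge line. The grip is a straight bar 66 mm long (point's x), 16 mm wide, 34 mm high: top 17 mm above this point; 17 mm below this point begins the knob's round skirt, 62 mm diameter. Lid shut, the point is 100 mm above the bench
- screw (a joint): angle of the clamping screw under the knob, rad, growing clockwise seen from above; starts between 0.2 and 1.3 and comes up hard at 2.2, where the lid is clamped. A round steel flange with a small dark pointer, just under the knob's skirt, turns with it. It turns easily (0.08 N m); at a click it may spring back by up to 0.12
- knob (a joint): angle of the knob relative to the screw, rad, growing clockwise seen from above: stays near 0 while the knob carries the screw along. Once the screw is hard up, the torque limiter in the knob slips at about 0.25 N m and clicks over every 0.52 rad (30 degrees): 0.52 after one click, 1.05 after two
- bowl: bystander: steel bowl, 130 mm across and 60 mm high; origin at its underside
- scraper: bystander: bench scraper, 130 mm wide blade with a wooden grip, lying flat
- tin: bystander: metal tin, 90 mm diameter, 110 mm high; origin at its underside
- slab: bystander: uncut slab of nougat, 100 x 240 x 36 mm, 1.6 kg; origin at its underside

How it is judged:
By the outcome, as a careful person would: the job done as asked, in the order asked, and still so for the second after the job is handed in, with the robot touching nothing.
Of bar0, bar1, bar2, bar3 only 3 to 4 are there at a start; the rules pass over those that are not, and their reading is None.
At some moment in a run one of bar0, bar1, bar2, bar3 may be knocked a few centimetres aside while the robot is not near it.
Once in a run the grip may slacken for a moment while it holds something.
It also fails if it takes over 208 s, if anything falls off the work surface, if the arm or the gripper's body presses on something with over 40 N, if the wrist force passes 120 N, or if a joint passes its speed limit or range.

### The arm

A 7-joint arm with a two-finger parallel gripper is mounted at the origin on the work surface. World frame = base frame: x ahead of the robot, y to its left, z up, the work surface at z = 0. Lengths are in m, angles in rad, forces in N, time in s.
With the tool pointing down it reaches from about 0.425 to 0.875 m from the base axis. Payload 4.7 kg.
Tool frame: the origin (TCP) lies on the mounting face of the last link; the fingertips stand 182 mm ahead of it and the grasp point (between the pads) lies 164 mm ahead of it; x points along the fingers, y is the direction in which the jaws open and shut, and the axes are right-handed (so a half turn about x gives the same grasp; the last joint's range is limited). The gripper opens to 87 mm and grips with 3 to 60 N. Pads are 19 mm wide; open, the fingers measure 117 mm over their backs; the gripper's body (75 mm by 190 mm) begins 51 mm behind the grasp point.
Start: joints at [1.269, 0.321, -0.07, 1.45, 0.023, 1.371, -0.057], TCP at [0.202, -0.618, 0.405] pointing down, gripper open.
Joint ranges: [-2.86, 2.86], [-0.3, 2.09], [-1.38, 1.24], [0.06, 2.45], [-1.56, 4.7], [0.09, 2.05], [-2.69, 2.69]. Speed limits (rad/s): [2.57, 2.57, 3.14, 3.14, 3.14, 3.14, 3.14].

### API

Orientations are given as a rotation vector (axis times angle).
In Python, from bench import monitor, get_image, ctrl gives the robot as it stands.
- The arm moves only by the shell command python3 -m creep 'ROWS' [FORCE]. ROWS is JSON, a list of rows, each a list of 7 numbers: the shift along the tool's x, y, z in mm, then the turn, a rotation vector about the tool's x, y, z in rad, then the finger opening in mm, from 0 to 87. A call has 1 to 5 rows; each row shifts and turns the commanded pose from where the row before left it, along the tool's axes as they then stand; what a row does not reach is not made up. A row lasts 1/10 s, in which the tool goes at most 50 mm and 8.59 degrees, less where a joint would pass 70% of its speed; a pose out of reach is approached as far as the arm can. A call is refused whole if a number of a shift passes 50 or a number of a turn 0.15, either way. A call with a gripper value outside its range is refused whole. The fingers move at their own pace and stop on an object; FORCE is the grip in N (left out, the last holds). Time passes only in rows, so rows that do not move let the fingers close. It gives the time, the measured TCP pose, the force and the opening at its end, in the units of the state.
- monitor.get_state(): the state, without advancing time (a new reading comes with each control period).
- get_image(name): name is "scene" or "top" or "wrist"; returns a dict with "img" (400x640x3 uint8, red, green, blue), "mtx" (3x3 intrinsics, pixels), "D" ([k1, k2, p1, p2, k3] as OpenCV has them; the pictures are not rectified), "view" (4x4, takes a point from world to camera coordinates). Camera axes: x right, y up, looking along -z (the intrinsics and any distortion apply to the point x, -y, -z); pixel columns grow to the right and rows downward; lengths in m; the calibration is good to about 2 mm. A picture is of the moment at which its call begins. There is no depth.
- ctrl.close_job(): hands the job in, once; it reports no verdict.
The state is a dict: "time": time; "joint_positions": joint angles; "qd": joint speeds; "joint_torque": joint torques, N m; "position": TCP position; "tool_rot": TCP orientation; "ft_force": force on the tool from outside, world axes, zero at the start; "torque": the same for the moment, N m; "grip_width": opening from 0.0 (shut) to 1.0 (fully open).
Only numpy, scipy, OpenCV 4.12 (cv2) and the standard library are available. Lean on these libraries where they do the work, as an engineer would, in place of code of your own. Each camera call takes 0.05 s, during which the arm holds its last target.

## Working session

There is one attempt and no reset: what is moved stays moved. The work goes in short steps, Python scripts to look and compute and a shell command to move; the robot and the scene stay as the last step left them, time stands still between calls to the robot, and variables do not carry over. Pictures are saved under pics/ and viewed, and the job is handed in when it is done.

```bash
ls -la; mkdir -p pics
python3 - <<'E'
from bench import monitor, get_image, ctrl
import cv2
s=monitor.get_state()
for k,v in s.items(): print(k,v)
for n in ["scene","top","wrist"]:
    d=get_image(n); cv2.imwrite(f"pics/{n}0.png",d["img"][:,:,::-1]); print(n,d["mtx"].tolist(),d["D"],d["view"].tolist())
E
```

```text
total 12
drwxr-xr-x  3 agent agent 4096 Dec  6 12:04 .
drwxr-xr-x 23 root  root  4096 Dec  6 12:04 ..
drwxr-xr-x  2 agent agent 4096 Dec  6 12:04 pics
time 0.0
joint_positions [ 1.26912959  0.32184822 -0.07008556  1.45166005  0.02257407  1.37078834
 -0.05690127]
qd [ 0.00012128 -0.00032576 -0.00031837  0.00020868  0.00160051  0.00272584
 -0.00036089]
joint_torque [ 3.51922199e-04 -4.91285491e+01 -4.03824449e-01 -3.12525880e+01
 -6.40320126e-02  4.37951123e-02  1.70802819e-04]
position [ 0.20176783 -0.61768433  0.4036523 ]
tool_rot [ 2.05131811  0.32862826 -2.05209017]
ft_force [ 0.10782857  0.00141638 -0.87175215]
torque [ 0.07217319 -0.00831545  0.00706953]
grip_width 1.000682560656641
scene [[438.6163730153983, 0.0, 309.74325174446307], [0.0, 438.6163730153983, 200.88221114159012], [0.0, 0.0, 1.0]] [-0.08801324  0.          0.          0.          0.        ] [[0.4880120596315455, 0.8728108003049146, 0.0067480756717577675, -0.31142720260326295], [-0.7589625823498156, 0.4205128740374434, 0.4971365218545798, 0.34915136116172446], [0.43106847280574434, -0.24773015488604547, 0.86764609
[... 280 characters left out ...]
017930606611269034, 0.06794153530163737], [0.9941981331334535, -0.012060930094845799, 0.1068859487453966, -0.5488000748223214], [-0.10707946252868478, -0.01673623007787663, 0.9941095952194346, -0.8852038643528606], [0.0, 0.0, 0.0, 1.0]]
wrist [[294.59197735031375, 0.0, 322.79591388222167], [0.0, 294.59197735031375, 197.94631353829962], [0.0, 0.0, 1.0]] [-0.04722838  0.          0.          0.          0.        ] [[0.31084317383616905, -0.9504598932126166, -0.0015851415460298138, -0.6488248169312493], [0.9076650911438264, 0.29734133202333335, -0.29619624337499767, 0.03549021275067245], [0.28199397794692016, 0.09063180272318157, 0.9551257889601874, -0.39245767128150294], [0.0, 0.0, 0.0, 1.0]]
```

View pics/scene0.png

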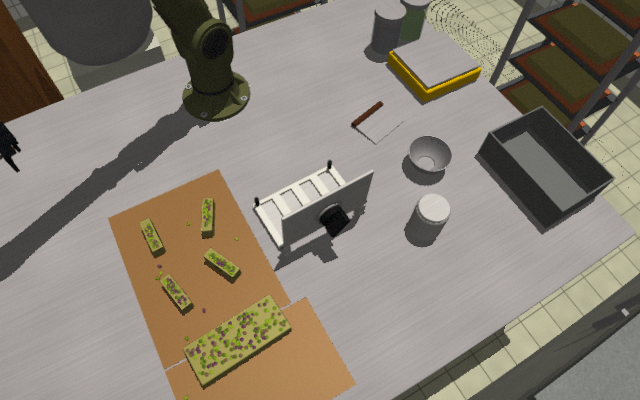

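View pics/top0.png

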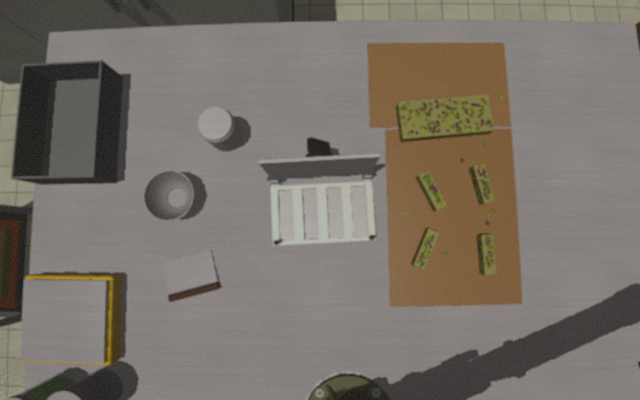

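View pics/wrist0.png

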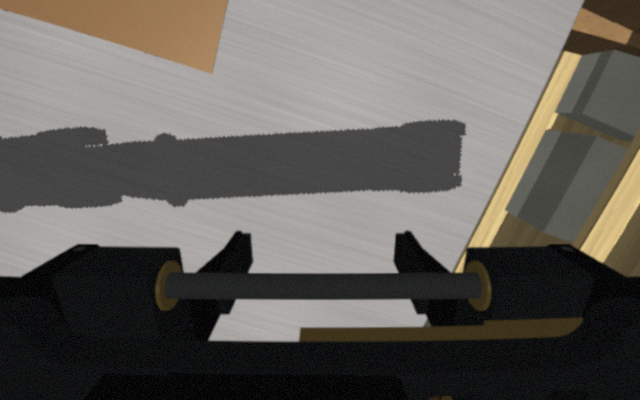

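```bash
cat > h.py <<'E'
import numpy as np, cv2
from scipy.spatial.transform import Rotation as R
from bench import monitor, get_image, ctrl
F=np.diag([1,-1,-1.])
def cam(d):
    V=np.array(d["view"]);return V[:3,:3],V[:3,3]
def ray(d,px):
    u=cv2.undistortPoints(np.array(px,float).reshape(-1,1,2),np.array(d["mtx"]),np.array(d["D"])).reshape(-1,2)
    r,t=cam(d); v=np.c_[u,np.ones(len(u))]@F@r
    return -r.T@t, v
def onz(d,px,z):
    c,v=ray(d,px); return c+v*((z-c[2])/v[:,2])[:,None]
def proj(d,P):
    r,t=cam(d); M=F@r; T=F@t
    return cv2.projectPoints(np.array(P,float).reshape(-1,1,3),cv2.Rodrigues(M)[0],T,np.array(d["mtx"]),np.array(d["D"]))[0].reshape(-1,2)
def tri(obs):
    A=np.zeros((3,3));b=np.zeros(3)
    for d,px in obs:
        c,v=ray(d,[px]); v=v[0]/np.linalg.norm(v[0]); P=np.eye(3)-np.outer(v,v); A+=P;b+=P@c
    return np.linalg.solve(A,b)
def save(name,img,crop=None,s=1):
    if crop: img=img[crop[1]:crop[3],crop[0]:crop[2]]
    if s!=1: img=cv2.resize(img,None,fx=s,fy=s,interpolation=cv2.INTER_CUBIC)
    cv2.imwrite(f"pics/{name}.png",img[:,:,::-1])
def tool():
    s=monitor.get_state(); return np.array(s["position"]),R.from_rotvec(s["tool_rot"]),s
E
python3 - <<'E'
from h import *
p,r,s=tool(); print(r.as_matrix().round(3))
d=get_image("top"); print("topcam",-cam(d)[0].T@cam(d)[1])
save("t1",d["img"],(260,140,510,310),3)
e=get_image("scene"); save("s1",e["img"],(100,150,400,350),2.6)
save("t2",d["img"],(255,130,395,255),5)
E
```

```text
[[-0.001  0.311 -0.951]
 [ 0.001 -0.951 -0.311]
 [-1.    -0.001  0.   ]]
topcam [0.45152193 0.04649306 0.9398669 ]
```

View pics/t1.png

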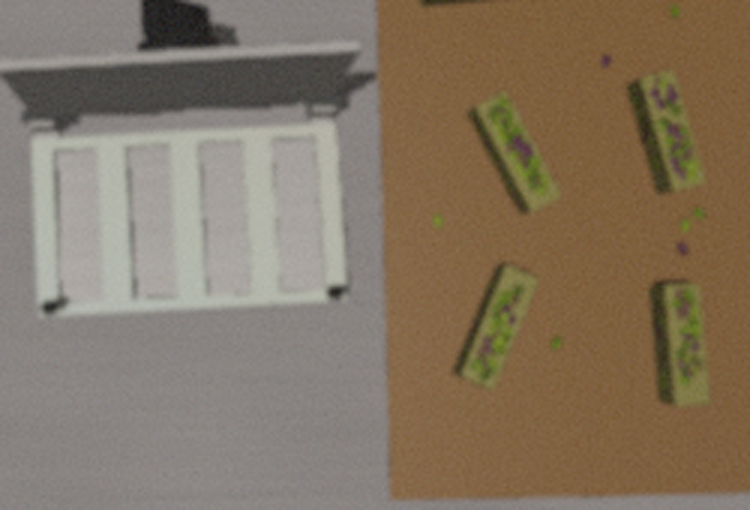

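View pics/s1.png

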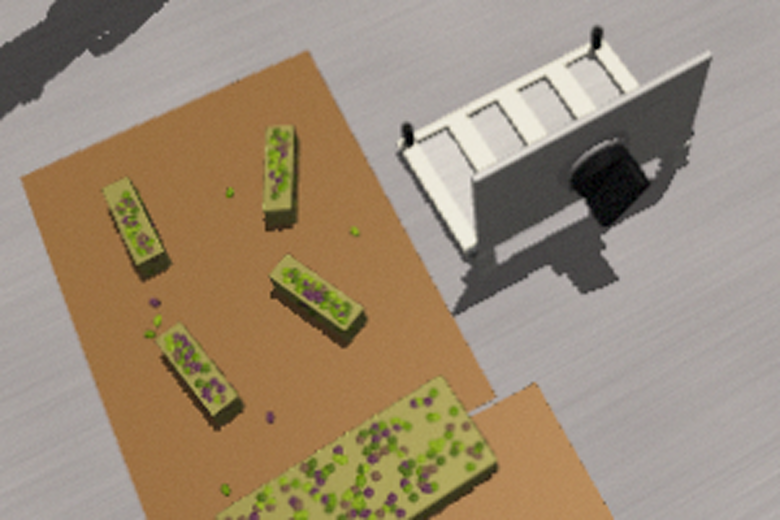

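View pics/t2.png

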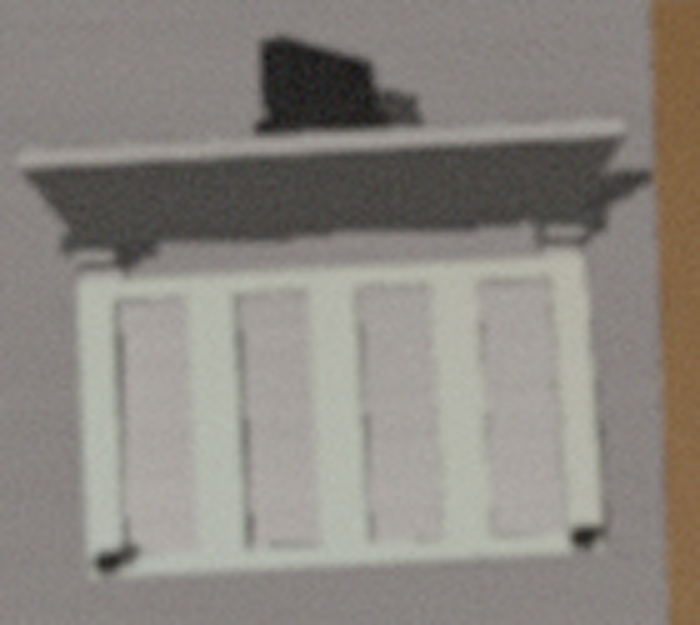

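```bash
cat > bars.py <<'E'
from h import *
def bars(d,z=0.036,vmin=None,show=None,amin=150,amax=5000):
    img=d["img"]; hsv=cv2.cvtColor(img,cv2.COLOR_RGB2HSV)
    b=img.astype(int)
    big=cv2.resize(img,None,fx=4,fy=4,interpolation=cv2.INTER_CUBIC)
    hsv=cv2.cvtColor(cv2.GaussianBlur(big,(5,5),0),cv2.COLOR_RGB2HSV)
    m=cv2.inRange(hsv,(23,60,vmin or 100),(60,255,255))
    m=cv2.morphologyEx(m,cv2.MORPH_CLOSE,np.ones((21,21),np.uint8)); m=cv2.morphologyEx(m,cv2.MORPH_OPEN,np.ones((21,21),np.uint8))
    out=[]
    for c in cv2.findContours(m,0,1)[0]:
        a=cv2.contourArea(c)/16
        if not amin<a<amax: continue
        P=onz(d,(c.reshape(-1,2)+.5)/4-.5,z)[:,:2]
        (cx,cy),(w,h),ang=cv2.minAreaRect((P*1000).astype(np.float32))
        if w<h: w,h,ang=h,w,ang+90
        out.append((cx/1000,cy/1000,w,h,(ang+90)%180-90,a))
    if show: save(show,cv2.drawContours(big,cv2.findContours(m,0,1)[0],-1,(255,0,0),1),*[None,1]) if 0 else cv2.imwrite(f"pics/{show}.png",m)
    return out
E
python3 - <<'E'
from bars import *
d=get_image("top"); e=get_image("scene")
for n,x in (("top",d),("scene",e)):
  for v in (85,105,125):
    print(n,v)
    for o in bars(x,vmin=v): print(np.round(o,3))
px=[(270.6,184.4),(371.4,180.4),(375.4,240),(273.4,245.6)]
P=onz(d,px,0.02); print(P.round(4)); print(P.mean(0))
print([np.linalg.norm(P[i]-P[(i+1)%4]).round(4) for i in range(4)])
E
```

```text
top 85
[ 1.04000e-01  7.00000e-03  7.00000e+01  2.48570e+01 -8.33550e+01
  2.48625e+02]
[ 4.05000e-01 -3.52000e-01  9.90170e+01  3.12020e+01  1.93500e+00
  4.67844e+02]
[ 4.21000e-01 -1.98000e-01  9.93250e+01  3.08730e+01 -2.40550e+01
  4.61344e+02]
[ 5.66000e-01 -2.19000e-01  9.92630e+01  3.12250e+01  2.59650e+01
  4.37062e+02]
[ 5.83000e-01 -3.51000e-01  9.91250e+01  3.11350e+01  1.30290e+01
  4.26938e+02]
[ 7.570000e-01 -2.620000e-01  2.417620e+02  1.008200e+02 -8.530800e+01
  3.387938e+03]
top 105
[ 4.04000e-01 -3.53000e-01  9.78760e+01  2.95840e+01  1.93500e+00
  4.35844e+02]
[ 4.20000e-01 -1.98000e-01  9.93230e+01  2.95010e+01 -2.40340e+01
  4.37281e+02]
[ 5.6600e-01 -2.2000e-01  9.9297e+01  2.9399e+01  2.5559e+01  4.1225e+02]
[ 5.83000e-01 -3.52000e-01  9.92080e+01  2.91590e+01  1.33780e+01
  3.97094e+02]
[ 7.580000e-01 -2.640000e-01  2.380830e+02  9.892100e+01 -8.530800e+01
  3.297188e+03]
top 125
[  0.739  -0.328  45.311  41.225  89.601 159.125]
[ 7.54000e-01 -2.14000e-01  1.33138e+02  9.57870e+01 -8.66870e+01
  9.85969e+02]
[ 7.93000e-01 -3.28000e-01  1.05237e+02  3.92620e+
[... 917 characters left out ...]
625]
[ 4.21000e-01 -1.97000e-01  9.86800e+01  2.98470e+01 -2.44680e+01
  3.36062e+02]
scene 125
[ 7.540000e-01 -2.630000e-01  2.387740e+02  1.063060e+02 -8.523400e+01
  4.204156e+03]
[ 5.77000e-01 -3.51000e-01  1.09621e+02  3.05390e+01  1.32860e+01
  4.34500e+02]
[ 5.66000e-01 -2.18000e-01  9.86320e+01  2.89900e+01  2.56620e+01
  3.62594e+02]
[  0.404  -0.352  98.813  29.852   2.51  325.125]
[ 4.20000e-01 -1.97000e-01  9.78410e+01  2.91260e+01 -2.44680e+01
  3.24094e+02]
[[ 0.5876  0.1889  0.02  ]
 [ 0.5946 -0.0693  0.02  ]
 [ 0.4431 -0.0757  0.02  ]
 [ 0.4316  0.1813  0.02  ]]
[0.51420997 0.05629623 0.02      ]
[np.float64(0.2584), np.float64(0.1516), np.float64(0.2572), np.float64(0.1561)]
```

Run:
```python
from h import *
d=get_image("top"); img=d["img"]
big=cv2.GaussianBlur(cv2.resize(img,None,fx=4,fy=4,interpolation=cv2.INTER_CUBIC),(5,5),0).astype(int)
r,g,b=big[...,0],big[...,1],big[...,2]
for t in (150,160,170):
  m=((g-r>=3)&(g>t)).astype(np.uint8)*255
  m[:4*160]=0;m[4*260:]=0;m[:,:4*250]=0;m[:,4*400:]=0
  m=cv2.morphologyEx(m,cv2.MORPH_OPEN,np.ones((5,5),np.uint8));m=cv2.morphologyEx(m,cv2.MORPH_CLOSE,np.ones((9,9),np.uint8))
  cs,hi=cv2.findContours(m,cv2.RETR_CCOMP,cv2.CHAIN_APPROX_NONE)
  for c,hh in zip(cs,hi[0]):
    if cv2.contourArea(c)<3000: continue
    P=onz(d,(c.reshape(-1,2)+.5)/4-.5,.02)[:,:2]*1000
    print(t,hh[3],np.round(cv2.minAreaRect(P.astype(np.float32))[0],1),np.round(cv2.minAreaRect(P.astype(np.float32))[1],1),round(cv2.minAreaRect(P.astype(np.float32))[2],2))
cv2.imwrite("pics/m.png",m[600:1040,1000:1600])
```

```text
150 -1 [506.9  88.4] [138.8 154.9] 2.31
150 -1 [512.6 177.6] [ 19.6 134.4] 89.8
160 -1 [506.9  88.1] [138.8 154.2] 2.31
160 -1 [512.9 177.8] [ 19.3 133.8] 89.5
170 -1 [507.4  86.6] [138.1 151. ] 2.39
170 -1 [513.8 178.1] [ 19.3 131.9] 89.21
```

View pics/m.png

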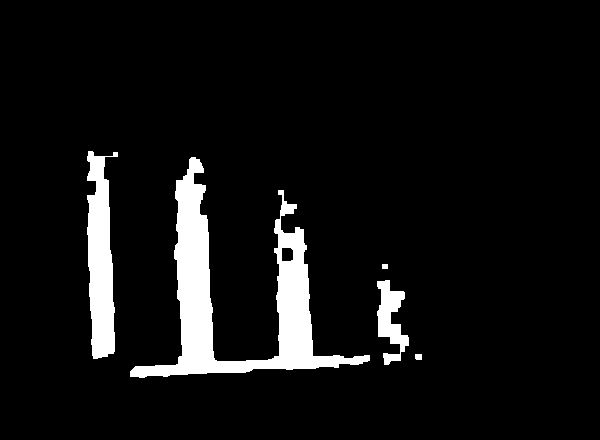

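Run:
```python
from h import *
d=get_image("top"); img=d["img"]
for n,(x,y) in dict(ribL=(293,215),ribR=(346,210),ribFR=(372,200),rear=(340,184),floor0=(285,215),floor3=(359,210),bench=(330,260),benchL=(262,215)).items(): print(n,img[y-2:y+3,x-1:x+2].reshape(-1,3).mean(0).round(0))
big=cv2.GaussianBlur(cv2.resize(img,None,fx=4,fy=4,interpolation=cv2.INTER_CUBIC),(9,9),0).astype(int)
r,g,b=big[...,0],big[...,1],big[...,2]
m=((2*g-r-b>=14)&(g>130)).astype(np.uint8)*255
m[:4*165]=0;m[4*260:]=0;m[:,:4*250]=0;m[:,4*382:]=0
m=cv2.morphologyEx(m,cv2.MORPH_OPEN,np.ones((5,5),np.uint8));m=cv2.morphologyEx(m,cv2.MORPH_CLOSE,np.ones((9,9),np.uint8))
cs,hi=cv2.findContours(m,cv2.RETR_CCOMP,cv2.CHAIN_APPROX_NONE)
for c,hh in zip(cs,hi[0]):
    if cv2.contourArea(c)<2000: continue
    q=(c.reshape(-1,2)+.5)/4-.5
    for z in (.02,.012):
      P=onz(d,q,z)[:,:2]*1000;a=cv2.minAreaRect(P.astype(np.float32))
      print(hh[3],z,np.round(a[0],1),np.round(a[1],1),round(a[2],2))
cv2.imwrite("pics/m2.png",m[600:1040,1000:1600])
```

```text
ribL [173. 173. 165.]
ribR [180. 181. 170.]
ribFR [164. 163. 153.]
rear [171. 171. 159.]
floor0 [169. 165. 160.]
floor3 [167. 163. 159.]
bench [138. 133. 131.]
benchL [135. 131. 128.]
-1 0.02 [518.2 178.2] [83.3 15.8] 2.14
-1 0.012 [518.8 179.4] [84. 16.] 2.14
-1 0.02 [501.4  37.2] [120.8  58.6] 2.01
-1 0.012 [501.8  37.2] [121.8  59.1] 2.01
-1 0.02 [513.1 118.3] [128.7  21.5] 2.62
-1 0.012 [513.6 119. ] [129.8  21.7] 2.62
```

View pics/m2.png

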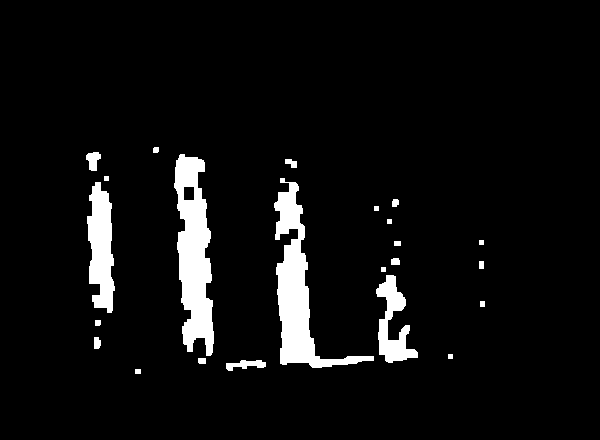

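```bash
cat > pressm.py <<'E'
from h import *
def press(d,show=None):
  img=d["img"]
  big=cv2.GaussianBlur(cv2.resize(img,None,fx=4,fy=4,interpolation=cv2.INTER_CUBIC),(13,13),0).astype(int)
  r,g,b=big[...,0],big[...,1],big[...,2]
  for nm,m in (("base",g>148),("rib",(2*g-r-b>=5)&(g>135))):
    m=m.astype(np.uint8)*255
    m[:4*175]=0;m[4*260:]=0;m[:,:4*250]=0;m[:,4*382:]=0
    m=cv2.morphologyEx(m,cv2.MORPH_OPEN,np.ones((7,7),np.uint8));m=cv2.morphologyEx(m,cv2.MORPH_CLOSE,np.ones((7,7),np.uint8))
    cs,hi=cv2.findContours(m,cv2.RETR_CCOMP,cv2.CHAIN_APPROX_NONE)
    for c,hh in zip(cs,hi[0]):
      if cv2.contourArea(c)<2000 : continue
      q=(c.reshape(-1,2)+.5)/4-.5
      P=onz(d,q,.02)[:,:2]*1000;a=cv2.minAreaRect(P.astype(np.float32))
      print(nm,hh[3],np.round(a[0],1),np.round(a[1],1),round(a[2],2))
    if show: cv2.imwrite(f"pics/{show}_{nm}.png",m[600:1040,1000:1600])
E
python3 - <<'E'
from pressm import *
press(get_image("top"),"p")
E
```

```text
base -1 [514.2  57.5] [155.4 263. ] 2.2
rib -1 [513.7  57.4] [154.2 263.2] 2.14
rib 0 [512.5  88.1] [127.9  36.7] 2.23
rib 0 [515.2  26.2] [128.8  37.5] 2.06
rib 0 [517.5 -35.9] [129.4  38.8] 2.7
```

View pics/p_rib.png

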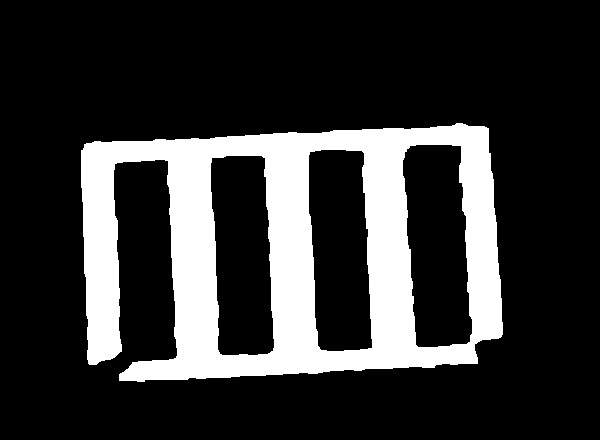

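View pics/p_base.png

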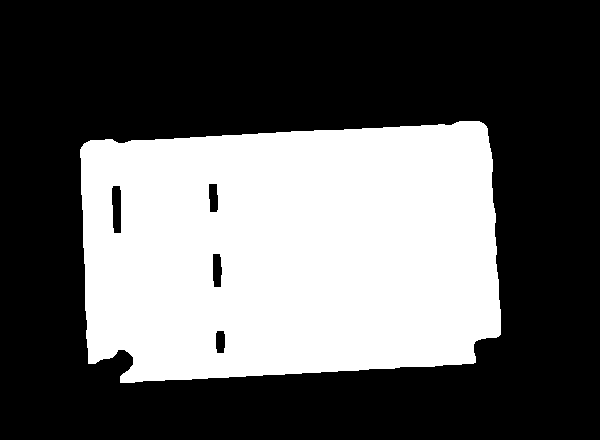

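```bash
cat > plan.py <<'E'
import sys
from h import *
# plan.py gx gy gz(grasp pt, mm) yaw_of_tool_y(deg)
gx,gy,gz,yaw=map(float,sys.argv[1:5])
p,r,s=tool(); M=r.as_matrix()
g=(p+M[:,0]*.164)*1000
a=np.radians(yaw); ty=np.array([np.cos(a),np.sin(a),0]);tx=np.array([0,0,-1.]);T=np.c_[tx,ty,np.cross(tx,ty)]
rv=(r.inv()*R.from_matrix(T)).as_rotvec()
print("grasp",g.round(1),"yaw",np.degrees(np.arctan2(M[1,1],M[0,1])).round(2),"t",round(s["time"],2),"w",round(s["grip_width"]*87,1),"F",np.round(s["ft_force"],1),"Tq",np.round(s["torque"],2))
print("turn",rv.round(3)," then tool shift mm",(T.T@(np.array([gx,gy,gz])-g)).round(1), "q",np.round(s["joint_positions"],2))
E
python3 plan.py 421 -198 80 -114.2
```

```text
grasp [ 201.8 -617.9  240.7] yaw -71.91 t 0.5 w 87.1 F [ 0.  -0.2  0. ] Tq [ 0.01 -0.    0.04]
turn [ 0.738  0.    -0.   ]  then tool shift mm [ 160.7 -472.8  -27.8] q [ 1.27  0.32 -0.07  1.45  0.02  1.37 -0.06]
```

```bash
python3 -m creep '[[0,0,0,0.147,0,0,60],[0,0,0,0.147,0,0,60],[0,0,0,0.147,0,0,60],[0,0,0,0.147,0,0,60],[0,0,0,0.147,0,0,60]]' 20; python3 -m creep '[[0,-45,0,0,0,0,60],[0,-45,0,0,0,0,60],[0,-45,0,0,0,0,60],[0,-45,0,0,0,0,60],[0,-45,0,0,0,0,60]]'; python3 plan.py 421 -198 80 -114.2
```

```text
time: 1.0
position: [0.2019, -0.6178, 0.4048]
tool_rot: [-1.987, 0.429, 1.987]
ft_force: [-0.8, -0.1, 0.4]
grip_width: 0.712
time: 1.5
position: [0.294, -0.4105, 0.405]
tool_rot: [-1.991, 0.424, 1.99]
ft_force: [0.2, 0.5, 0.2]
grip_width: 0.686
grasp [ 294.  -410.6  241. ] yaw -114.02 t 1.5 w 59.7 F [0.2 0.5 0.2] Tq [ 0.11 -0.05  0.01]
turn [ 0.003 -0.001 -0.001]  then tool shift mm [ 161.  -246.   -28.7] q [ 1.01  0.02 -0.11  1.8   0.    1.32 -1.1 ]
```

```bash
python3 -m creep '[[20,-45,-5,0,0,0,60],[20,-45,-5,0,0,0,60],[20,-45,-5,0,0,0,60],[20,-45,-5,0,0,0,60],[20,-45,-5,0,0,0,60]]' ; python3 plan.py 421 -198 80 -114.2
python3 - <<'E'
from bars import *
for o in bars(get_image("scene"),vmin=105): print(np.round(o,3))
E
```

```text
time: 2.0
position: [0.4084, -0.2153, 0.3045]
tool_rot: [-1.992, 0.425, 1.989]
ft_force: [0.6, -0.1, 0.0]
grip_width: 0.688
grasp [ 408.6 -215.5  140.5] yaw -114.04 t 2.0 w 59.9 F [ 0.6 -0.1  0. ] Tq [ 0.   -0.06  0.01]
turn [ 0.003 -0.002 -0.001]  then tool shift mm [ 60.5 -21.1  -4.1] q [ 0.78  0.01 -0.35  2.02  0.01  1.11 -1.57]
[ 7.550000e-01 -2.630000e-01  2.395430e+02  1.078100e+02 -8.522000e+01
  4.273219e+03]
[ 5.77000e-01 -3.51000e-01  1.10446e+02  3.13570e+01  1.26670e+01
  4.49875e+02]
[ 5.66000e-01 -2.19000e-01  9.89930e+01  2.98220e+01  2.55400e+01
  3.79188e+02]
[  0.385  -0.358  61.532  28.44  -19.085 164.062]
```

```bash
python3 -m creep '[[20,-18,-3,0,0,0,60],[20,-3,-1,0,0,0,60],[15,0,0,0,0,0,60],[0,0,0,0,0,0,60]]' ; python3 plan.py 421 -198 80 -114.2
python3 - <<'E'
from bars import *
d=get_image("wrist"); save("w1",d["img"])
E
```

```text
time: 2.45
position: [0.4191, -0.199, 0.248]
tool_rot: [-1.986, 0.422, 1.994]
ft_force: [0.0, 0.3, 0.0]
grip_width: 0.69
grasp [ 418.5 -198.7   84. ] yaw -113.98 t 2.45 w 60.0 F [0.  0.3 0. ] Tq [0.06 0.02 0.04]
turn [0.004 0.004 0.   ]  then tool shift mm [ 4.  -1.7 -1.9] q [ 0.75  0.09 -0.37  2.06  0.04  1.   -1.64]
```

View pics/w1.png

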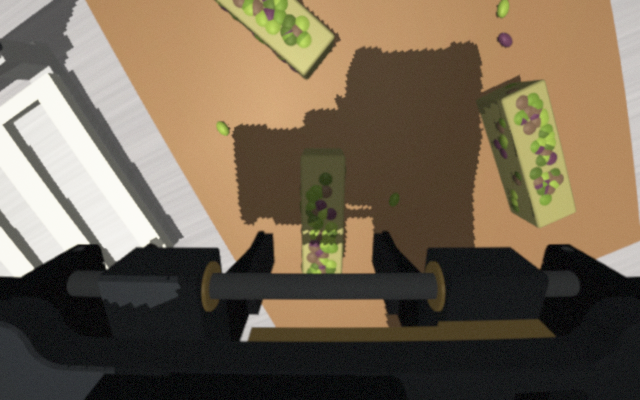

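```bash
python3 -m creep '[[25,-2,-2,0,0,0,60],[20,0,0,0,0,0,60],[8,0,0,0,0,0,60],[0,0,0,0,0,0,60],[0,0,0,0,0,0,60]]' ; python3 plan.py 421 -198 30 -114.2
```

```text
time: 3.0
position: [0.4232, -0.1989, 0.1978]
tool_rot: [-1.992, 0.424, 1.989]
ft_force: [0.5, 0.5, 0.6]
grip_width: 0.688
grasp [ 423.4 -199.    33.8] yaw -114.04 t 3.0 w 59.8 F [0.5 0.5 0.6] Tq [ 0.08 -0.03 -0.02]
turn [ 0.003 -0.002 -0.   ]  then tool shift mm [3.8 0.1 2.6] q [ 0.73  0.17 -0.37  2.1   0.08  0.88 -1.68]
```

```bash
python3 -m creep '[[3,0,0,0,0,0,60],[0,0,0,0,0,0,29],[0,0,0,0,0,0,20],[0,0,0,0,0,0,20],[0,0,0,0,0,0,20]]' 25;  python3 -m creep '[[0,0,0,0,0,0,20],[0,0,0,0,0,0,20],[0,0,0,0,0,0,20]]'; python3 plan.py 421 -198 30 -114.2
```

```text
time: 3.5
position: [0.4227, -0.1985, 0.1939]
tool_rot: [-1.991, 0.424, 1.99]
ft_force: [0.3, -0.5, 0.1]
grip_width: 0.415
time: 3.8
position: [0.4227, -0.1986, 0.1938]
tool_rot: [-1.99, 0.424, 1.99]
ft_force: [-1.6, 0.2, 1.8]
grip_width: 0.336
grasp [ 422.7 -198.7   29.8] yaw -114.03 t 3.8 w 29.2 F [-1.6  0.2  1.8] Tq [-0.03  0.13  0.01]
turn [ 0.003 -0.    -0.   ]  then tool shift mm [-0.2  0.1  1.8] q [ 0.73  0.18 -0.37  2.1   0.08  0.88 -1.68]
```

```bash
python3 -m creep '[[-20,0,0,0,0,0,20],[-25,0,0,0,0,0,20],[-25,0,0,-0.1,0,0,20],[0,0,0,-0.14,0,0,20],[0,0,0,-0.14,0,0,20]]';  python3 -m creep '[[0,0,0,-0.08,0,0,20]]'; python3 plan.py 517.5 -35.8 100 -87.7
```

```text
time: 4.3
position: [0.4228, -0.1984, 0.2644]
tool_rot: [-2.206, 0.038, 2.204]
ft_force: [1.1, 0.2, -2.0]
grip_width: 0.338
time: 4.4
position: [0.4225, -0.1982, 0.2636]
tool_rot: [2.198, 0.05, -2.199]
ft_force: [-0.3, -0.6, -2.0]
grip_width: 0.341
grasp [ 422.4 -198.2   99.6] yaw -87.39 t 4.4 w 29.7 F [-0.3 -0.6 -2. ] Tq [0.01 0.04 0.05]
turn [0.005 0.    0.   ]  then tool shift mm [  -0.4 -158.4 -101.5] q [ 0.77  0.08 -0.4   2.04  0.03  1.03 -1.17]
```

```bash
python3 -m creep '[[0,-35,-22,0,0,0,20],[0,-35,-22,0,0,0,20],[0,-35,-22,0,0,0,20],[0,-35,-22,0,0,0,20],[0,-14,-10,0,0,0,20]]';  python3 -m creep '[[0,0,0,0,0,0,20],[0,0,0,0,0,0,20]]'; python3 plan.py 517.5 -35.8 100 -87.7;python3 - <<'E'
from bars import *
d=get_image("wrist"); save("w2",d["img"])
E
```

```text
time: 4.9
position: [0.5154, -0.036, 0.2637]
tool_rot: [2.2, 0.054, -2.198]
ft_force: [-0.2, -0.4, -2.1]
grip_width: 0.341
time: 5.1
position: [0.5139, -0.0407, 0.2631]
tool_rot: [2.199, 0.045, -2.202]
ft_force: [0.0, -0.2, -1.6]
grip_width: 0.344
grasp [513.6 -40.8  99.1] yaw -87.62 t 5.1 w 29.9 F [ 0.  -0.2 -1.6] Tq [ 0.03 -0.01  0.05]
turn [ 0.001  0.002 -0.   ]  then tool shift mm [-0.9 -4.8 -4.1] q [ 0.53  0.2  -0.55  1.93  0.12  1.05 -1.6 ]
```

View pics/w2.png

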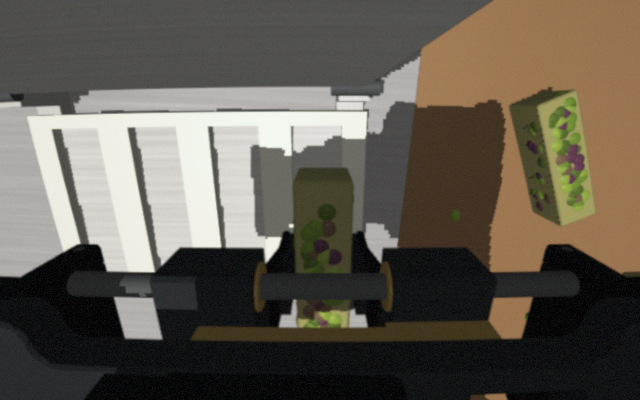

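```bash
python3 -m creep '[[10,-5,-4,0,0,0,20],[15,0,0,0,0,0,20],[10,0,0,0,0,0,20],[0,0,0,0,0,0,20],[0,0,0,0,0,0,20]]'; python3 plan.py 517.5 -35.8 60 -87.7
```

```text
time: 5.65
position: [0.5178, -0.0356, 0.2281]
tool_rot: [2.2, 0.045, -2.202]
ft_force: [-0.2, 0.1, -1.5]
grip_width: 0.342
grasp [517.6 -35.6  64.1] yaw -87.67 t 5.65 w 29.8 F [-0.2  0.1 -1.5] Tq [ 0.02  0.02 -0.03]
turn [0.    0.001 0.   ]  then tool shift mm [4.1 0.2 0.1] q [ 0.51  0.25 -0.54  1.95  0.16  0.98 -1.64]
```

```bash
python3 -m creep '[[10,0,0,0,0,0,20],[6,0,0,0,0,0,20],[2,0,0,0,0,0,20],[2,0,0,0,0,0,20],[0,0,0,0,0,0,20]]'; python3 plan.py 517.5 -35.8 42 -87.7
```

```text
time: 6.15
position: [0.5181, -0.0354, 0.2085]
tool_rot: [2.2, 0.045, -2.201]
ft_force: [-0.0, 0.3, -1.7]
grip_width: 0.339
grasp [518.  -35.4  44.5] yaw -87.66 t 6.15 w 29.5 F [-0.   0.3 -1.7] Tq [ 0.01  0.01 -0.  ]
turn [ 0.001  0.    -0.   ]  then tool shift mm [2.5 0.4 0.5] q [ 0.5   0.28 -0.54  1.97  0.18  0.94 -1.65]
```

```bash
python3 -m creep '[[2,0,0,0,0,0,20],[0,0,0,0,0,0,20],[0,0,0,0,0,0,40],[0,0,0,0,0,0,46],[0,0,0,0,0,0,46]]'; python3 plan.py 517.5 -35.8 42 -87.7
```

```text
time: 6.65
position: [0.5183, -0.0354, 0.2071]
tool_rot: [2.201, 0.045, -2.2]
ft_force: [0.3, -0.1, -0.3]
grip_width: 0.5
grasp [518.4 -35.5  43.1] yaw -87.66 t 6.65 w 43.5 F [ 0.3 -0.1 -0.3] Tq [-0.02  0.04 -0.01]
turn [ 0.001 -0.001 -0.   ]  then tool shift mm [1.1 0.3 0.9] q [ 0.5   0.28 -0.53  1.97  0.18  0.94 -1.66]
```

```bash
python3 -m creep '[[-15,0,0,0,0,0,46],[-25,0,0,0,0,0,46],[-30,0,0,0,0,0,46],[0,0,0,0,0,0,60]]'; python3 plan.py 566 -219 80 -64.3;  python3 - <<'E'
from bars import *
for o in bars(get_image("scene"),vmin=105): print(np.round(o,3))
save("w3",get_image("wrist")["img"])
E
```

```text
time: 7.05
position: [0.5201, -0.0351, 0.282]
tool_rot: [2.209, 0.043, -2.19]
ft_force: [0.0, -0.5, -0.0]
grip_width: 0.563
grasp [521.6 -35.4 118. ] yaw -87.65 t 7.05 w 49.0 F [ 0.  -0.5 -0. ] Tq [ 0.06 -0.03  0.04]
turn [-0.408 -0.008 -0.004]  then tool shift mm [ 38.  184.7  39.6] q [ 0.53  0.18 -0.55  1.9   0.11  1.08 -1.6 ]
[ 7.550000e-01 -2.630000e-01  2.398100e+02  1.072930e+02 -8.545600e+01
  4.275125e+03]
[ 5.7700e-01 -3.5100e-01  1.1061e+02  3.1270e+01  1.3027e+01  4.5050e+02]
[ 5.67000e-01 -2.18000e-01  9.92110e+01  2.98380e+01  2.57940e+01
  3.82312e+02]
[ 4.04000e-01 -3.51000e-01  9.97140e+01  3.30460e+01  1.59800e+00
  3.57188e+02]
[ 5.30000e-02  1.39000e-01  1.59679e+02  1.52471e+02 -1.75900e+00
  8.54000e+02]
```

View pics/w3.png

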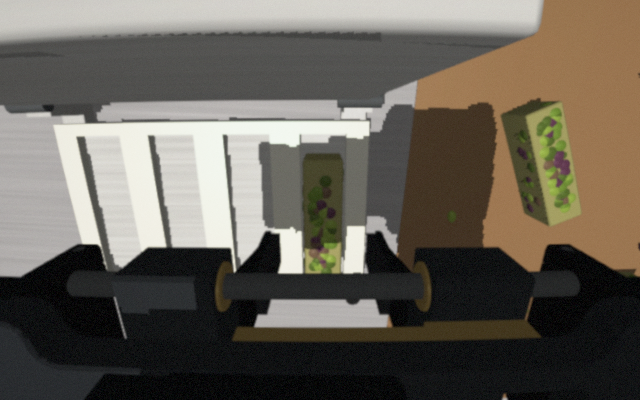

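```bash
python3 -m creep '[[0,0,0,-0.14,0,0,60],[0,0,0,-0.14,0,0,60],[0,0,0,-0.13,0,0,60],[0,40,8,0,0,0,60],[0,40,8,0,0,0,60]]';  python3 -m creep '[[10,40,8,0,0,0,60],[10,40,8,0,0,0,60],[18,25,7,0,0,0,60],[0,0,0,0,0,0,60],[0,0,0,0,0,0,60]]'; python3 plan.py 566.5 -219 80 -64.3
```

```text
time: 7.65
position: [0.5384, -0.114, 0.2761]
tool_rot: [1.968, 0.456, -1.97]
ft_force: [1.1, -0.1, 0.2]
grip_width: 0.694
time: 8.15
position: [0.5629, -0.219, 0.2371]
tool_rot: [1.971, 0.454, -1.975]
ft_force: [-0.1, 0.5, 1.3]
grip_width: 0.688
grasp [ 562.4 -218.6   73.1] yaw -64.24 t 8.15 w 59.8 F [-0.1  0.5  1.3] Tq [ 0.07 -0.05  0.06]
turn [0.001 0.002 0.003]  then tool shift mm [-6.9  2.1 -3.5] q [ 0.71  0.4  -0.47  1.74  0.2   1.05 -0.94]
```

```bash
python3 -m creep '[[20,2,-3,0,0,0,60],[14,0,0,0,0,0,60],[5,0,0,0,0,0,60],[0,0,0,0,0,0,60],[0,0,0,0,0,0,60]]'; python3 plan.py 566.5 -219 30 -64.3
python3 - <<'E'
from bars import *
save("w4",get_image("wrist")["img"])
E
```

```text
time: 8.65
position: [0.5674, -0.219, 0.2002]
tool_rot: [1.971, 0.452, -1.97]
ft_force: [-0.4, -0.2, 0.3]
grip_width: 0.691
grasp [ 567.5 -219.    36.2] yaw -64.13 t 8.65 w 60.1 F [-0.4 -0.2  0.3] Tq [ 0.   -0.01 -0.01]
turn [ 0.003 -0.    -0.   ]  then tool shift mm [ 6.2 -0.5  0.8] q [ 0.7   0.45 -0.46  1.75  0.23  0.99 -0.97]
```

View pics/w4.png

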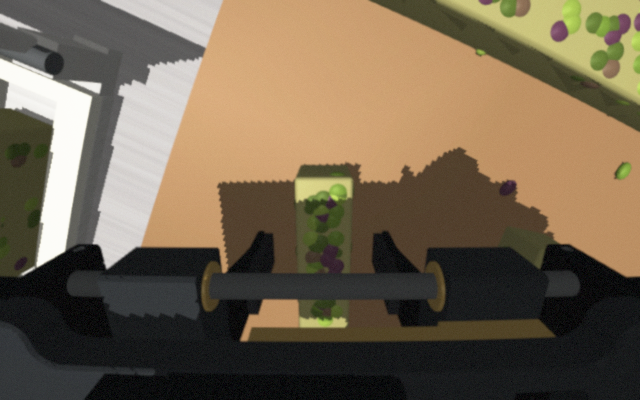

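Bar C lies centred between the fingers (pixel x 297–352). Grasp.

```bash
python3 -m creep '[[6,0,0,0,0,0,60],[0,0,0,0,0,0,29],[0,0,0,0,0,0,20],[0,0,0,0,0,0,20],[0,0,0,0,0,0,20]]' 25;  python3 -m creep '[[0,0,0,0,0,0,20],[0,0,0,0,0,0,20],[0,0,0,0,0,0,20]]'; python3 plan.py 566.5 -219 30 -64.3
```

```text
time: 9.2
position: [0.5673, -0.2194, 0.1939]
tool_rot: [1.971, 0.452, -1.971]
ft_force: [0.6, 0.3, 0.5]
grip_width: 0.408
time: 9.5
position: [0.5673, -0.2194, 0.1939]
tool_rot: [1.971, 0.452, -1.971]
ft_force: [0.2, -1.5, 0.4]
grip_width: 0.344
grasp [ 567.3 -219.5   29.9] yaw -64.17 t 9.5 w 29.9 F [ 0.2 -1.5  0.4] Tq [-0.05 -0.03  0.02]
turn [ 0.002 -0.    -0.   ]  then tool shift mm [-0.1 -0.8  0.5] q [ 0.7   0.46 -0.45  1.76  0.24  0.98 -0.97]
```

```bash
python3 -m creep '[[-20,0,0,0,0,0,20],[-25,0,0,0,0,0,20],[-30,0,0,0.1,0,0,20],[0,0,0,0.14,0,0,20],[0,0,0,0.14,0,0,20]]';  python3 -m creep '[[0,0,0,0.03,0,0,20],[0,0,0,0,0,0,20]]'; python3 plan.py 515 26.2 100 -87.7
```

```text
time: 10.0
position: [0.5674, -0.2195, 0.2698]
tool_rot: [2.19, 0.07, -2.186]
ft_force: [-0.3, -0.7, -2.7]
grip_width: 0.344
time: 10.2
position: [0.567, -0.2193, 0.2683]
tool_rot: [2.199, 0.048, -2.201]
ft_force: [0.9, -0.4, -1.7]
grip_width: 0.341
grasp [ 566.8 -219.3  104.3] yaw -87.53 t 10.2 w 29.7 F [ 0.9 -0.4 -1.7] Tq [0.01 0.05 0.01]
turn [0.003 0.001 0.   ]  then tool shift mm [   4.3 -247.3   42. ] q [ 0.66  0.36 -0.41  1.71  0.16  1.11 -1.32]
```

```bash
python3 -m creep '[[0,-40,7,0,0,0,20],[0,-42,7,0,0,0,20],[0,-42,7,0,0,0,20],[0,-42,7,0,0,0,20],[0,-42,7,0,0,0,20]]';  python3 -m creep '[[0,-37,6,0,0,0,20],[5,0,0,0,0,0,20],[0,0,0,0,0,0,20],[0,0,0,0,0,0,20]]'; python3 plan.py 515 26.2 60 -87.7;python3 - <<'E'
from bars import *
d=get_image("wrist"); save("w5",d["img"])
E
```

```text
time: 10.7
position: [0.523, -0.0114, 0.2685]
tool_rot: [2.199, 0.048, -2.2]
ft_force: [1.5, 0.9, -2.1]
grip_width: 0.341
time: 11.1
position: [0.5163, 0.0226, 0.2634]
tool_rot: [2.2, 0.044, -2.201]
ft_force: [0.6, -0.1, -1.6]
grip_width: 0.342
grasp [516.2  22.5  99.4] yaw -87.67 t 11.1 w 29.7 F [ 0.6 -0.1 -1.6] Tq [-0.03 -0.02  0.02]
turn [ 0.001  0.001 -0.001]  then tool shift mm [39.4 -3.8  1. ] q [ 0.42  0.2  -0.56  1.93  0.12  1.05 -1.72]
```

View pics/w5.png

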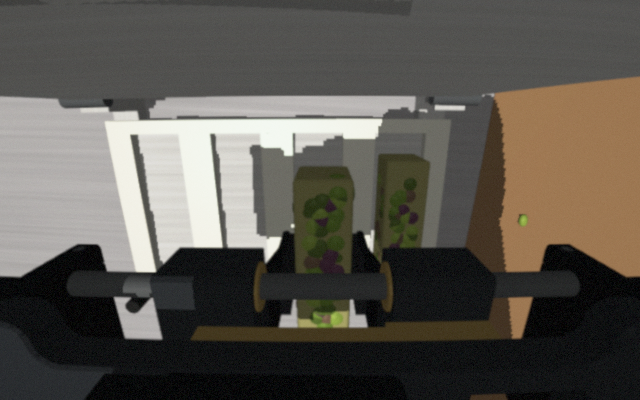

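```bash
python3 -m creep '[[10,-4,1,0,0,0,20],[15,0,0,0,0,0,20],[14,0,0,0,0,0,20],[0,0,0,0,0,0,20],[0,0,0,0,0,0,20]]'; python3 plan.py 515 26.2 42 -87.7
```

```text
time: 11.65
position: [0.5148, 0.0276, 0.2238]
tool_rot: [2.199, 0.045, -2.203]
ft_force: [0.9, 0.1, -0.4]
grip_width: 0.346
grasp [514.5  27.6  59.8] yaw -87.66 t 11.65 w 30.1 F [ 0.9  0.1 -0.4] Tq [ 0.05 -0.01  0.04]
turn [0.001 0.002 0.   ]  then tool shift mm [17.8  1.4 -0.5] q [ 0.4   0.25 -0.56  1.96  0.16  0.97 -1.76]
```

```bash
python3 -m creep '[[8,1,0,0,0,0,20],[6,0,0,0,0,0,20],[2,0,0,0,0,0,20],[0,0,0,0,0,0,20]]'; python3 plan.py 515 26.2 42 -87.7
```

```text
time: 12.05
position: [0.515, 0.0266, 0.2084]
tool_rot: [2.2, 0.045, -2.202]
ft_force: [-0.0, -0.9, -0.9]
grip_width: 0.342
grasp [514.8  26.6  44.4] yaw -87.66 t 12.05 w 29.8 F [-0.  -0.9 -0.9] Tq [ 0.   -0.07 -0.06]
turn [ 0.001  0.001 -0.   ]  then tool shift mm [ 2.4  0.4 -0.1] q [ 0.39  0.28 -0.55  1.97  0.18  0.94 -1.78]
```

```bash
python3 -m creep '[[2,0,0,0,0,0,20],[0,0,0,0,0,0,20],[0,0,0,0,0,0,40],[0,0,0,0,0,0,44],[0,0,0,0,0,0,44]]'; python3 plan.py 515 26.2 42 -87.7;python3 -m creep '[[-15,0,0,0,0,0,44],[-25,0,0,0,0,0,44],[-30,0,0,0,0,0,44],[0,0,0,0,0,0,60],[0,0,0,0,0,0,60]]'; python3 plan.py 583 -351.5 80 -76.8;  python3 - <<'E'
from bars import *
for o in bars(get_image("scene"),vmin=105): print(np.round(o,3))
save("w6",get_image("wrist")["img"])
E
```

```text
time: 12.55
position: [0.5153, 0.0267, 0.2071]
tool_rot: [2.202, 0.045, -2.2]
ft_force: [-0.6, -0.3, -0.1]
grip_width: 0.484
grasp [515.4  26.7  43.1] yaw -87.66 t 12.55 w 42.1 F [-0.6 -0.3 -0.1] Tq [0.05 0.01 0.05]
turn [ 0.001 -0.001 -0.   ]  then tool shift mm [1.1 0.4 0.5] q [ 0.39  0.28 -0.55  1.97  0.18  0.94 -1.78]
time: 13.05
position: [0.5155, 0.0268, 0.2782]
tool_rot: [2.203, 0.044, -2.198]
ft_force: [-1.3, -0.3, -0.8]
grip_width: 0.613
grasp [515.9  26.7 114.2] yaw -87.66 t 13.05 w 53.3 F [-1.3 -0.3 -0.8] Tq [-0.    0.02 -0.03]
turn [-0.19  -0.003 -0.001]  then tool shift mm [ 34.2 383.5  21. ] q [ 0.42  0.18 -0.57  1.92  0.11  1.07 -1.72]
[ 7.55000e-01 -2.63000e-01  2.39930e+02  1.07813e+02 -8.53750e+01
  4.27850e+03]
[ 5.76000e-01 -3.51000e-01  1.13648e+02  3.12140e+01  1.26570e+01
  4.60938e+02]
[ 4.04000e-01 -3.51000e-01  9.97450e+01  3.30310e+01  1.71500e+00
  3.57188e+02]
[ 7.50000e-02  2.48000e-01  1.46038e+02  1.15954e+02 -8.98320e+01
  5.88281e+02]
```

View pics/w6.png

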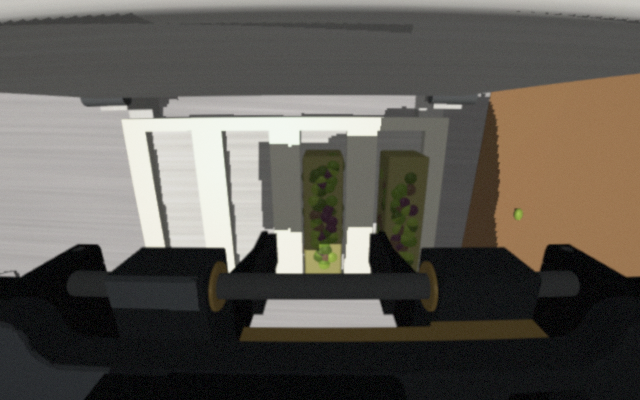

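Two bars sit in lanes 1 and 0. Next, bar D at (583, -352).

```bash
python3 -m creep '[[0,0,0,-0.1,0,0,60],[0,20,0,-0.09,0,0,60],[0,42,3,0,0,0,60],[0,45,3,0,0,0,60],[0,45,3,0,0,0,60]]';  python3 -m creep '[[0,45,3,0,0,0,60],[0,45,3,0,0,0,60],[0,45,3,0,0,0,60],[5,45,3,0,0,0,60],[10,30,0,0,0,0,60]]'; python3 -m creep '[[10,10,0,0,0,0,60],[0,0,0,0,0,0,60],[0,0,0,0,0,0,60]]';python3 plan.py 583 -352 80 -76.8
```

```text
time: 13.65
position: [0.539, -0.1249, 0.2757]
tool_rot: [2.097, 0.245, -2.101]
ft_force: [1.2, 0.4, 0.2]
grip_width: 0.689
time: 14.15
position: [0.5749, -0.3352, 0.2608]
tool_rot: [2.099, 0.238, -2.102]
ft_force: [0.8, -0.1, -0.2]
grip_width: 0.689
time: 14.45
position: [0.5781, -0.3385, 0.2507]
tool_rot: [2.098, 0.249, -2.101]
ft_force: [-0.0, 0.7, -0.1]
grip_width: 0.692
grasp [ 577.8 -338.    86.7] yaw -76.66 t 14.45 w 60.2 F [-0.   0.7 -0.1] Tq [ 0.06 -0.01  0.02]
turn [0.002 0.001 0.003]  then tool shift mm [ 6.7 14.8 -1.9] q [ 0.76  0.5  -0.36  1.56  0.19  1.13 -0.98]
```

```bash
python3 -m creep '[[10,15,-2,0,0,0,60],[15,0,0,0,0,0,60],[10,0,0,0,0,0,60],[0,0,0,0,0,0,60],[0,0,0,0,0,0,60]]'; python3 plan.py 583 -352 30 -76.8
python3 - <<'E'
from bars import *
save("w7",get_image("wrist")["img"])
E
```

```text
time: 14.95
position: [0.5834, -0.3536, 0.2165]
tool_rot: [2.098, 0.246, -2.1]
ft_force: [0.2, 0.0, 0.1]
grip_width: 0.685
grasp [ 583.2 -353.4   52.5] yaw -76.7 t 14.95 w 59.6 F [0.2 0.  0.1] Tq [-0.02 -0.02  0.02]
turn [0.002 0.001 0.001]  then tool shift mm [22.5 -1.5 -0.1] q [ 0.77  0.55 -0.35  1.55  0.2   1.08 -0.97]
```

View pics/w7.png

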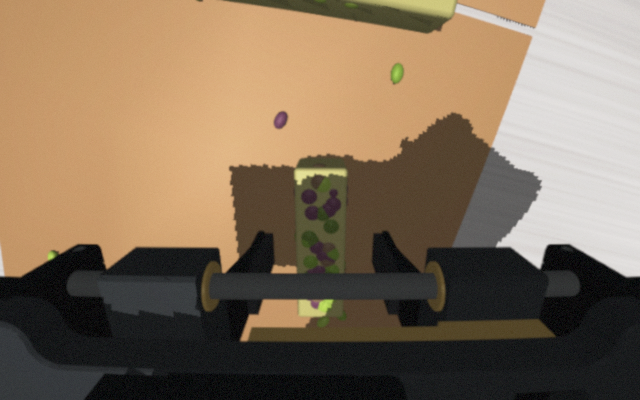

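```bash
python3 -m creep '[[14,-1,0,0,0,0,60],[8,0,0,0,0,0,60],[0,0,0,0,0,0,60],[0,0,0,0,0,0,29],[0,0,0,0,0,0,20]]' 25;  python3 -m creep '[[0,0,0,0,0,0,20],[0,0,0,0,0,0,20],[0,0,0,0,0,0,20],[0,0,0,0,0,0,20],[0,0,0,0,0,0,20]]'; python3 plan.py 583 -352 30 -76.8
```

```text
time: 15.5
position: [0.5833, -0.3539, 0.195]
tool_rot: [2.099, 0.243, -2.099]
ft_force: [0.3, -0.1, -0.1]
grip_width: 0.583
time: 16.0
position: [0.5833, -0.3536, 0.1951]
tool_rot: [2.099, 0.244, -2.099]
ft_force: [-0.5, 1.4, 2.3]
grip_width: 0.346
grasp [ 583.3 -353.5   31.1] yaw -76.76 t 16.0 w 30.1 F [-0.5  1.4  2.3] Tq [0.33 0.13 0.  ]
turn [ 0.001 -0.     0.   ]  then tool shift mm [ 1.1 -1.6 -0.1] q [ 0.76  0.58 -0.34  1.56  0.21  1.04 -0.98]
```

```bash
python3 -m creep '[[-20,0,0,0,0,0,20],[-25,0,0,0,0,0,20],[-30,0,0,0.1,0,0,20],[0,0,0,0.09,0,0,20],[0,0,0,0,0,0,20]]';  python3 plan.py 512.6 88.2 100 -87.7
```

```text
time: 16.5
position: [0.5833, -0.3541, 0.2706]
tool_rot: [2.202, 0.043, -2.199]
ft_force: [-0.8, -0.1, -2.0]
grip_width: 0.345
grasp [ 583.5 -354.3  106.6] yaw -87.69 t 16.5 w 30.0 F [-0.8 -0.1 -2. ] Tq [-0.    0.06  0.02]
turn [ 0.    -0.001 -0.002]  then tool shift mm [   6.6 -445.    53. ] q [ 0.75  0.5  -0.32  1.51  0.17  1.16 -1.14]
```

```bash
python3 -m creep '[[0,-30,4,0,0,0,20],[0,-40,5,0,0,0,20],[0,-42,5,0,0,0,20],[0,-42,5,0,0,0,20],[0,-42,5,0,0,0,20]]';  python3 -m creep '[[0,-42,5,0,0,0,20],[0,-42,5,0,0,0,20],[0,-42,5,0,0,0,20],[0,-42,5,0,0,0,20],[0,-42,5,0,0,0,20]]';  python3 -m creep '[[0,-30,4,0,0,0,20],[3,-8,0,0,0,0,20],[0,0,0,0,0,0,20],[0,0,0,0,0,0,20]]';python3 plan.py 512.6 88.2 60 -87.7
```

```text
time: 17.0
position: [0.5501, -0.1574, 0.2683]
tool_rot: [2.197, 0.048, -2.202]
ft_force: [0.1, 1.0, -1.6]
grip_width: 0.345
time: 17.5
position: [0.5165, 0.0512, 0.2687]
tool_rot: [2.197, 0.047, -2.201]
ft_force: [1.0, 0.8, -2.1]
grip_width: 0.343
time: 17.9
position: [0.5121, 0.0861, 0.2659]
tool_rot: [2.199, 0.043, -2.202]
ft_force: [0.1, -0.0, -2.1]
grip_width: 0.346
grasp [511.9  85.9 101.9] yaw -87.69 t 17.9 w 30.1 F [ 0.1 -0.  -2.1] Tq [-0.02 -0.01 -0.01]
turn [ 0.     0.001 -0.001]  then tool shift mm [41.9 -2.3 -0.8] q [ 0.31  0.21 -0.58  1.92  0.13  1.06 -1.85]
```

```bash
python3 -m creep '[[10,-2,-1,0,0,0,20],[15,0,0,0,0,0,20],[15,0,0,0,0,0,20],[0,0,0,0,0,0,20],[0,0,0,0,0,0,20]]'; python3 plan.py 512.6 88.2 43 -87.7
```

```text
time: 18.4
position: [0.5127, 0.0895, 0.2258]
tool_rot: [2.199, 0.045, -2.203]
ft_force: [0.2, 0.9, -0.3]
grip_width: 0.342
grasp [512.4  89.5  61.8] yaw -87.67 t 18.4 w 29.7 F [ 0.2  0.9 -0.3] Tq [ 0.04 -0.01  0.04]
turn [0.001 0.002 0.   ]  then tool shift mm [18.8  1.3 -0.2] q [ 0.29  0.26 -0.57  1.95  0.17  0.98 -1.89]
```

```bash
python3 -m creep '[[8,1,0,0,0,0,20],[6,0,0,0,0,0,20],[3,0,0,0,0,0,20],[0,0,0,0,0,0,20]]'; python3 plan.py 512.6 88.2 43 -87.7
```

```text
time: 18.8
position: [0.5128, 0.0887, 0.2092]
tool_rot: [2.2, 0.045, -2.202]
ft_force: [0.3, -0.5, -1.7]
grip_width: 0.347
grasp [512.6  88.7  45.2] yaw -87.65 t 18.8 w 30.2 F [ 0.3 -0.5 -1.7] Tq [ 0.07  0.01 -0.02]
turn [ 0.001  0.001 -0.   ]  then tool shift mm [2.2 0.5 0. ] q [ 0.28  0.29 -0.56  1.96  0.19  0.95 -1.9 ]
```

```bash
python3 -m creep '[[2,0,0,0,0,0,20],[0,0,0,0,0,0,20],[0,0,0,0,0,0,40],[0,0,0,0,0,0,44],[0,0,0,0,0,0,44]]'; python3 -m creep '[[-15,0,0,0,0,0,44],[-25,0,0,0,0,0,44],[-30,0,0,0,0,0,44],[0,0,0,0,0,0,60],[0,0,0,0,0,0,60]]'; python3 plan.py 405 -352 80 -88.1;  python3 - <<'E'
from bars import *
for o in bars(get_image("scene"),vmin=105): print(np.round(o,3))
for o in bars(get_image("top"),vmin=90): print(np.round(o,3))
save("w8",get_image("wrist")["img"])
E
```

```text
time: 19.3
position: [0.5132, 0.0888, 0.2081]
tool_rot: [2.202, 0.045, -2.2]
ft_force: [-0.5, -0.0, 0.1]
grip_width: 0.484
time: 19.8
position: [0.5134, 0.0889, 0.2793]
tool_rot: [2.204, 0.044, -2.198]
ft_force: [0.1, -0.2, -0.3]
grip_width: 0.614
grasp [513.8  88.8 115.3] yaw -87.66 t 19.8 w 53.4 F [ 0.1 -0.2 -0.3] Tq [ 0.    0.04 -0.06]
turn [ 0.008 -0.003 -0.   ]  then tool shift mm [ 35.3 437.  123.4] q [ 0.31  0.19 -0.58  1.9   0.12  1.08 -1.85]
[ 7.550000e-01 -2.630000e-01  2.398120e+02  1.078110e+02 -8.524900e+01
  4.273344e+03]
[ 4.04000e-01 -3.51000e-01  9.96850e+01  3.32330e+01  1.31900e+00
  3.57094e+02]
[ 9.30000e-02  3.48000e-01  1.07342e+02  4.78340e+01 -7.30780e+01
  2.03594e+02]
[1.53000e-01 2.30000e-02 1.98403e+02 3.73670e+01 1.72610e+01 8.53625e+02]
[3.14000e-01 7.20000e-02 1.38764e+02 3.49600e+01 1.80500e+01 5.05938e+02]
[ 4.05000e-01 -3.50000e-01  9.85280e+01  4.00620e+01 -2.72800e+00
  5.05781e+02]
[5.36000e-01 4.60000e-02 6.74010e+01 3.00530e+01 1.91130e+01 2.50281e+02]
[ 5.450000e-01  1.310000e-01  1.646980e+02  1.526760e+02 -7.579500e+01
  1.726688e+03]
[ 7.570000e-01 -2.610000e-01  2.456000e+02  1.013320e+02 -8.503100e+01
  3.443062e+03]
```

View pics/w8.png

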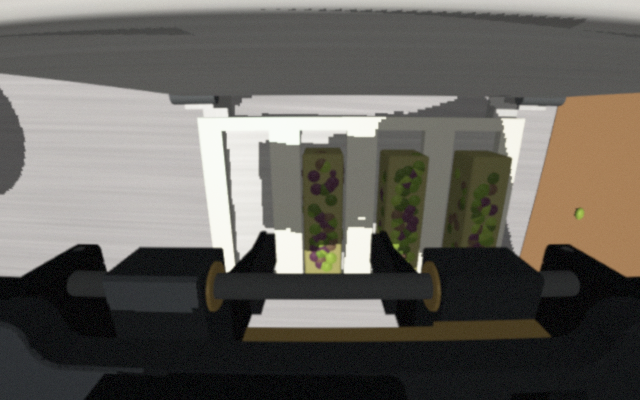

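```bash
python3 -m creep '[[0,40,11,0,0,0,60],[0,42,12,0,0,0,60],[0,42,12,0,0,0,60],[0,42,12,0,0,0,60],[0,42,12,0,0,0,60]]';  python3 -m creep '[[0,42,12,0,0,0,60],[0,42,12,0,0,0,60],[0,42,12,0,0,0,60],[5,42,12,0,0,0,60],[10,40,10,0,0,0,60]]'; python3 -m creep '[[10,20,5,0,0,0,60],[0,0,0,0,0,0,60],[0,0,0,0,0,0,60]]';python3 plan.py 405 -352 80 -88.1
```

```text
time: 20.45
position: [0.4615, -0.123, 0.2769]
tool_rot: [2.199, 0.046, -2.203]
ft_force: [1.0, 0.6, -1.1]
grip_width: 0.69
time: 20.95
position: [0.4122, -0.3336, 0.2623]
tool_rot: [2.201, 0.044, -2.201]
ft_force: [0.7, 0.3, -0.0]
grip_width: 0.686
time: 21.25
position: [0.4086, -0.3514, 0.2515]
tool_rot: [2.2, 0.047, -2.204]
ft_force: [0.7, -0.1, 0.3]
grip_width: 0.689
grasp [ 408.4 -351.    87.5] yaw -87.7 t 21.25 w 60.0 F [ 0.7 -0.1  0.3] Tq [ 0.13 -0.01 -0.  ]
turn [0.007 0.002 0.002]  then tool shift mm [7.5 0.9 3.4] q [ 0.86  0.23 -0.22  1.9   0.06  1.03 -0.91]
```

```bash
python3 -m creep '[[10,1,3,0.007,0,0,60],[15,0,0,0,0,0,60],[10,0,0,0,0,0,60],[0,0,0,0,0,0,60],[0,0,0,0,0,0,60]]'; python3 plan.py 405 -352 30 -88.1
python3 - <<'E'
from bars import *
save("w9",get_image("wrist")["img"])
E
```

```text
time: 21.75
position: [0.406, -0.3526, 0.2173]
tool_rot: [2.204, 0.039, -2.205]
ft_force: [0.6, -0.3, 0.9]
grip_width: 0.69
grasp [ 405.9 -352.5   53.3] yaw -88.03 t 21.75 w 60.0 F [ 0.6 -0.3  0.9] Tq [-0.02 -0.04 -0.02]
turn [0.001 0.001 0.001]  then tool shift mm [23.3 -0.5  0.9] q [ 0.85  0.27 -0.21  1.92  0.07  0.96 -0.93]
```

View pics/w9.png

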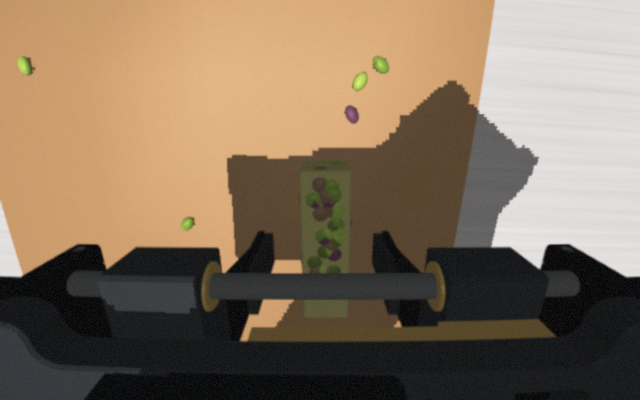

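```bash
python3 -m creep '[[14,0,0,0,0,0,60],[9,0,0,0,0,0,60],[0,0,0,0,0,0,60],[0,0,0,0,0,0,29],[0,0,0,0,0,0,20]]' 25;  python3 -m creep '[[0,0,0,0,0,0,20],[0,0,0,0,0,0,20],[0,0,0,0,0,0,20],[0,0,0,0,0,0,20],[0,0,0,0,0,0,20]]'; python3 plan.py 405 -352 30 -87.7;python3 -m creep '[[-20,0,0,0,0,0,20],[-25,0,0,0,0,0,20],[-30,0,0,0,0,0,20],[0,0,0,0,0,0,20],[0,0,0,0,0,0,20]]';  python3 plan.py 510.1 150.1 100 -87.7
```

```text
time: 22.3
position: [0.4061, -0.3531, 0.1949]
tool_rot: [2.205, 0.037, -2.204]
ft_force: [0.0, 0.5, -0.3]
grip_width: 0.585
time: 22.8
position: [0.4061, -0.3532, 0.1951]
tool_rot: [2.205, 0.037, -2.204]
ft_force: [-0.2, -0.8, 0.7]
grip_width: 0.342
grasp [ 406.1 -353.3   31.1] yaw -88.07 t 22.8 w 29.8 F [-0.2 -0.8  0.7] Tq [ 0.04  0.1  -0.02]
turn [-0.006 -0.    -0.001]  then tool shift mm [ 1.1 -1.3  1.1] q [ 0.85  0.3  -0.21  1.94  0.08  0.91 -0.93]
time: 23.3
position: [0.4059, -0.353, 0.2699]
tool_rot: [2.205, 0.037, -2.204]
ft_force: [0.6, -0.1, -1.8]
grip_width: 0.342
grasp [ 406.  -353.1  105.9] yaw -88.06 t 23.3 w 29.8 F [ 0.6 -0.1 -1.8] Tq [0.06 0.05 0.06]
turn [-0.006 -0.    -0.001]  then tool shift mm [   5.9 -498.6 -124.2] q [ 0.86  0.2  -0.21  1.88  0.05  1.06 -0.91]
```

```bash
python3 -m creep '[[0,-30,-7,-0.006,0,0,20],[0,-40,-10,0,0,0,20],[0,-42,-10,0,0,0,20],[0,-42,-10,0,0,0,20],[0,-42,-10,0,0,0,20]]';  python3 -m creep '[[0,-42,-11,0,0,0,20],[0,-42,-11,0,0,0,20],[0,-42,-11,0,0,0,20],[0,-42,-11,0,0,0,20],[0,-42,-11,0,0,0,20]]';  python3 -m creep '[[0,-42,-11,0,0,0,20],[3,-40,-9,0,0,0,20],[0,-8,-2,0,0,0,20],[0,0,0,0,0,0,20],[0,0,0,0,0,0,20]]';python3 plan.py 510.1 150.1 60 -87.7
```

```text
time: 23.8
position: [0.4445, -0.1535, 0.268]
tool_rot: [2.199, 0.045, -2.205]
ft_force: [1.0, -0.2, -1.9]
grip_width: 0.34
time: 24.3
position: [0.4911, 0.0582, 0.2681]
tool_rot: [2.198, 0.044, -2.204]
ft_force: [0.4, -1.1, -2.4]
grip_width: 0.348
time: 24.8
position: [0.5099, 0.146, 0.2654]
tool_rot: [2.198, 0.041, -2.204]
ft_force: [-0.8, 0.1, -0.8]
grip_width: 0.344
grasp [509.5 145.8 101.4] yaw -87.78 t 24.8 w 29.9 F [-0.8  0.1 -0.8] Tq [-0.   -0.02 -0.03]
turn [-0.001  0.003 -0.001]  then tool shift mm [41.4 -4.3 -0.8] q [ 0.24  0.24 -0.63  1.89  0.16  1.06 -1.99]
```

```bash
python3 -m creep '[[10,-4,-1,0,0,0,20],[15,0,0,0,0,0,20],[15,0,0,0,0,0,20],[0,0,0,0,0,0,20],[0,0,0,0,0,0,20]]'; python3 plan.py 510.1 150.1 43 -87.7
```

```text
time: 25.3
position: [0.5108, 0.1512, 0.2258]
tool_rot: [2.199, 0.043, -2.203]
ft_force: [0.3, -0.5, -0.3]
grip_width: 0.342
grasp [510.5 151.1  61.8] yaw -87.73 t 25.3 w 29.8 F [ 0.3 -0.5 -0.3] Tq [ 0.05 -0.02  0.02]
turn [-0.001  0.002 -0.   ]  then tool shift mm [18.8  1.   0.5] q [ 0.21  0.3  -0.62  1.92  0.21  0.99 -2.03]
```

```bash
python3 -m creep '[[8,1,0,0,0,0,20],[6,0,0,0,0,0,20],[3,0,0,0,0,0,20],[0,0,0,0,0,0,20]]'; python3 plan.py 510.1 150.1 43 -87.7
```

```text
time: 25.7
position: [0.5109, 0.1504, 0.2091]
tool_rot: [2.2, 0.044, -2.202]
ft_force: [-0.2, 0.4, -0.6]
grip_width: 0.343
grasp [510.8 150.4  45.1] yaw -87.71 t 25.7 w 29.9 F [-0.2  0.4 -0.6] Tq [ 0.04 -0.02 -0.01]
turn [-0.     0.001 -0.   ]  then tool shift mm [2.1 0.3 0.7] q [ 0.2   0.32 -0.61  1.93  0.22  0.96 -2.04]
```

```bash
python3 -m creep '[[2,0,0,0,0,0,20],[0,0,0,0,0,0,20],[0,0,0,0,0,0,40],[0,0,0,0,0,0,44],[0,0,0,0,0,0,44]]'; python3 -m creep '[[-15,0,0,0,0,0,44],[-25,0,0,0,0,0,44],[-30,0,0,0,0,0,44],[-30,0,0,0,0,0,60],[-30,0,20,0,0,0,60]]';python3 -m creep '[[-30,0,30,0,0,0,44],[-25,0,30,0,0,0,0],[0,40,0,0,0,0,0],[0,40,0,0,0,0,0],[0,40,0,0,0,0,0]]';python3 plan.py 510.1 150.1 43 -87.7;  python3 - <<'E'
from bars import *
save("w10",get_image("wrist")["img"])
save("s10",get_image("scene")["img"],(230,140,420,280),4)
save("t10",get_image("top")["img"],(240,110,430,260),4)
E
```

```text
time: 26.2
position: [0.5114, 0.1506, 0.208]
tool_rot: [2.202, 0.044, -2.201]
ft_force: [0.0, 0.6, 0.4]
grip_width: 0.482
time: 26.7
position: [0.4924, 0.1496, 0.3404]
tool_rot: [2.205, 0.045, -2.199]
ft_force: [-1.0, -0.1, 0.3]
grip_width: 0.611
time: 27.2
position: [0.4355, 0.0268, 0.3946]
tool_rot: [2.203, 0.044, -2.196]
ft_force: [1.8, -0.4, -0.6]
grip_width: 0.315
grasp [436.   26.6 230.6] yaw -87.62 t 27.2 w 27.4 F [ 1.8 -0.4 -0.6] Tq [-0.01 -0.03  0.  ]
turn [ 0.001 -0.003 -0.001]  then tool shift mm [ 187.6 -120.5  -79. ] q [ 0.42 -0.13 -0.5   1.95 -0.06  1.31 -1.59]
```

View pics/w10.png

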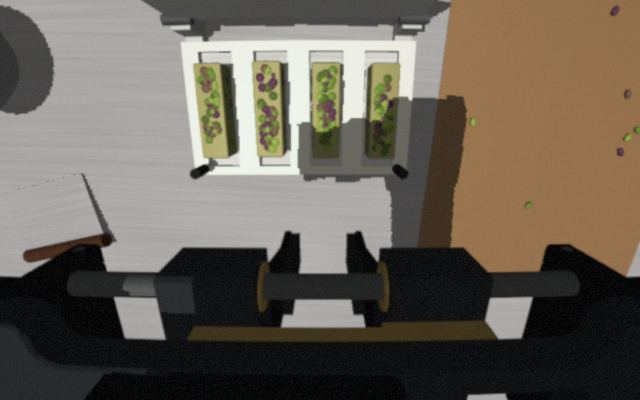

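View pics/s10.png

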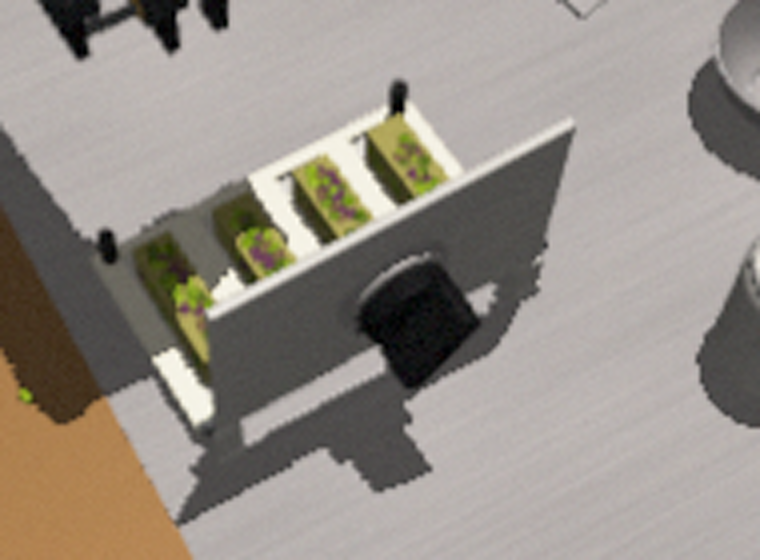

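View pics/t10.png

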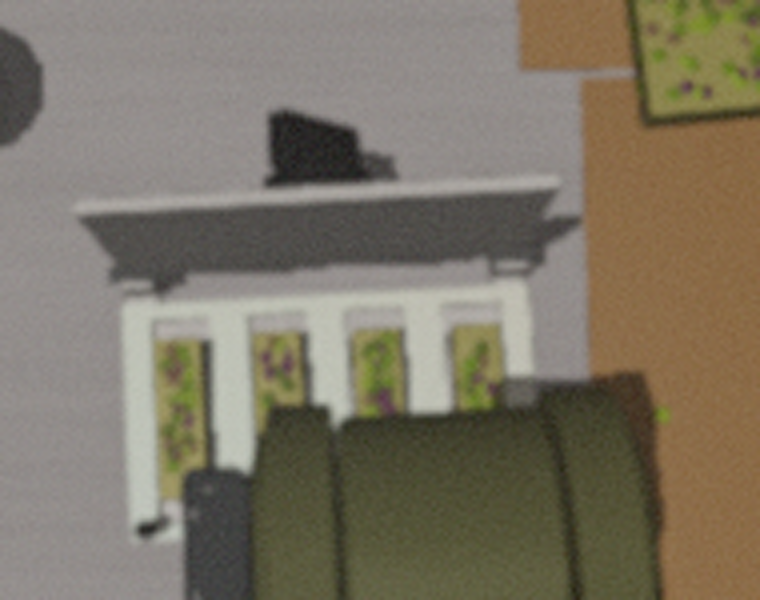

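```bash
cat > hp.py <<'E'
from h import *
p,r,s=tool(); M=r.as_matrix(); t=(p+M[:,0]*.182)*1000
a=np.radians(2.3); ex=np.array([np.cos(a),np.sin(a)]);ey=np.array([-ex[1],ex[0]])
v=t[:2]-np.array([513.8,57.2])
print("tip press x,y",(v@ex).round(1),(v@ey).round(1),"z",t[2].round(1),"| rel hinge",(v@ex-90).round(1),(t[2]-50).round(1),"tilt",(np.degrees(np.arccos(-M[2,0]))).round(2),"yaw",np.degrees(np.arctan2(M[1,1],M[0,1])).round(2),"F",np.round(s["ft_force"],1),"Tq",np.round(s["torque"],2),"t",round(s["time"],2),"w",round(s["grip_width"]*87,1),"q7",round(s["joint_positions"][6],2))
E
python3 -m creep '[[-30,0,0,0,0,0,0],[-20,-10,0,0,0,0,0],[0,-24,-10,0,0,0,0],[0,0,-30,0,0,0,0],[0,0,-30,0,0,0,0]]'; python3 hp.py
```

```text
time: 27.85
position: [0.5048, 0.067, 0.4444]
tool_rot: [2.202, 0.048, -2.196]
ft_force: [0.5, -1.3, 0.3]
grip_width: 0.004
tip press x,y -8.1 10.2 z 262.4 | rel hinge -98.1 212.4 tilt 0.15 yaw -87.49 F [ 0.5 -1.3  0.3] Tq [-0.04 -0.    0.03] t 27.85 w 0.4 q7 -1.72
```

```bash
python3 -m creep '[[0,0,-35,0,0,0,0],[0,0,-40,0,0,0,0],[0,0,-40,0,0,0,0],[0,0,-30,0,0,0,0],[0,0,-5,0,0,0,0]]'; python3 -m creep '[[0,8,0,0,0,0,0],[0,0,0,0,0,0,0]]'; python3 hp.py
```

```text
time: 28.35
position: [0.6567, 0.0713, 0.4419]
tool_rot: [2.202, 0.048, -2.203]
ft_force: [0.1, -0.4, -0.4]
grip_width: 0.006
time: 28.55
position: [0.6542, 0.0616, 0.4433]
tool_rot: [2.201, 0.043, -2.201]
ft_force: [0.4, -1.3, -0.5]
grip_width: 0.005
tip press x,y 140.5 -1.3 z 261.3 | rel hinge 50.5 211.3 tilt 0.04 yaw -87.74 F [ 0.4 -1.3 -0.5] Tq [-0.03 -0.03 -0.02] t 28.55 w 0.5 q7 -1.8
```

```bash
python3 -m creep '[[30,0,0,0,0,0,0],[30,0,0,0,0,0,0],[0,0,0,0,0,0,0]]';python3 hp.py;  python3 -m creep '[[0,0,10,0,0,0,0],[0,0,10,0,0,0,0],[0,0,6,0,0,0,0],[0,0,0,0,0,0,0]]'; python3 hp.py
```

```text
time: 28.85
position: [0.6526, 0.0616, 0.3793]
tool_rot: [2.193, 0.042, -2.209]
ft_force: [-0.6, -1.2, -0.1]
grip_width: 0.004
tip press x,y 137.5 -1.4 z 197.3 | rel hinge 47.5 147.3 tilt 0.42 yaw -87.72 F [-0.6 -1.2 -0.1] Tq [0.   0.09 0.05] t 28.85 w 0.4 q7 -1.81
time: 29.25
position: [0.628, 0.0614, 0.3846]
tool_rot: [2.203, 0.043, -2.198]
ft_force: [0.7, -0.1, -0.5]
grip_width: 0.002
tip press x,y 114.7 -0.5 z 202.6 | rel hinge 24.7 152.6 tilt 0.14 yaw -87.7 F [ 0.7 -0.1 -0.5] Tq [ 0.01  0.02 -0.01] t 29.25 w 0.2 q7 -1.8
```

```bash
python3 -m creep '[[1,0,8,0,0,0,0],[1,0,9,0,0,0,0],[1,0,9,0,0,0,0],[1,0,10,0,0,0,0],[1,0,10,0,0,0,0]]'; python3 hp.py
python3 - <<'E'
from h import *
save("s11",get_image("scene")["img"],(230,120,420,280),4)
E
```

```text
time: 29.75
position: [0.5838, 0.0593, 0.3797]
tool_rot: [2.209, 0.044, -2.194]
ft_force: [4.4, 0.2, 1.9]
grip_width: 0.002
tip press x,y 71.3 -0.7 z 197.7 | rel hinge -18.7 147.7 tilt 0.4 yaw -87.74 F [4.4 0.2 1.9] Tq [ 0.05 -1.1   0.03] t 29.75 w 0.2 q7 -1.78
```

View pics/s11.png

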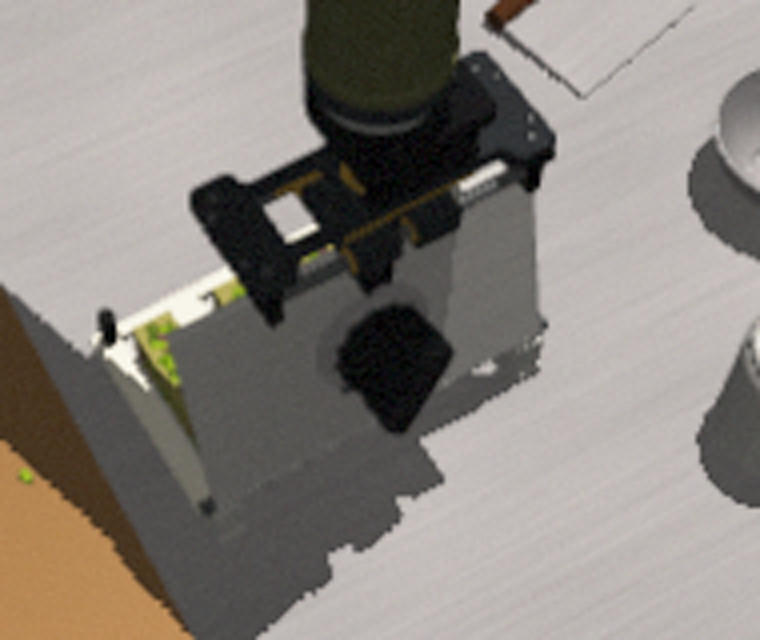

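```bash
python3 -m creep '[[2,0,8,0,0,0,0],[2,0,8,0,0,0,0],[3,0,8,0,0,0,0],[3,0,8,0,0,0,0],[4,0,7,0,0,0,0]]'; python3 hp.py; python3 -m creep '[[4,0,7,0,0,0,0],[4,0,7,0,0,0,0],[4,0,6,0,0,0,0],[5,0,6,0,0,0,0],[5,0,6,0,0,0,0]]'; python3 hp.py
```

```text
time: 30.3
position: [0.5435, 0.0578, 0.364]
tool_rot: [2.202, 0.043, -2.201]
ft_force: [2.4, -0.4, 4.8]
grip_width: 0.002
tip press x,y 29.8 -0.7 z 182.0 | rel hinge -60.2 132.0 tilt 0.04 yaw -87.73 F [ 2.4 -0.4  4.8] Tq [-0.03 -0.42 -0.  ] t 30.3 w 0.2 q7 -1.76
time: 30.8
position: [0.5113, 0.0564, 0.3411]
tool_rot: [2.201, 0.044, -2.202]
ft_force: [3.2, 0.0, 2.6]
grip_width: 0.005
tip press x,y -2.6 -0.7 z 159.1 | rel hinge -92.6 109.1 tilt 0.04 yaw -87.72 F [3.2 0.  2.6] Tq [-0.05 -0.54  0.02] t 30.8 w 0.4 q7 -1.74
```

```bash
python3 -m creep '[[5,0,5,0,0,0,0],[5,0,5,0,0,0,0],[5,0,5,0,0,0,0],[6,0,5,0,0,0,0],[6,0,4,0,0,0,0]]'; python3 hp.py; python3 -m creep '[[7,0,4,0,0,0,0],[7,0,4,0,0,0,0],[7,0,3,0,0,0,0],[7,0,3,0,0,0,0],[7,0,2,0,0,0,0]]'; python3 hp.py;  python3 - <<'E'
from h import *
save("s12",get_image("scene")["img"],(230,120,420,280),4)
E
```

```text
time: 31.3
position: [0.4876, 0.0555, 0.3142]
tool_rot: [2.201, 0.044, -2.201]
ft_force: [3.6, 0.1, 0.4]
grip_width: 0.006
tip press x,y -26.3 -0.6 z 132.2 | rel hinge -116.3 82.2 tilt 0.0 yaw -87.72 F [3.6 0.1 0.4] Tq [ 0.02 -0.73 -0.03] t 31.3 w 0.5 q7 -1.74
time: 31.8
position: [0.4713, 0.0549, 0.2789]
tool_rot: [2.199, 0.044, -2.203]
ft_force: [0.2, -0.0, 2.6]
grip_width: 0.006
tip press x,y -42.9 -0.7 z 96.9 | rel hinge -132.9 46.9 tilt 0.1 yaw -87.72 F [ 0.2 -0.   2.6] Tq [-0.07  0.04  0.04] t 31.8 w 0.5 q7 -1.75
```

View pics/s12.png

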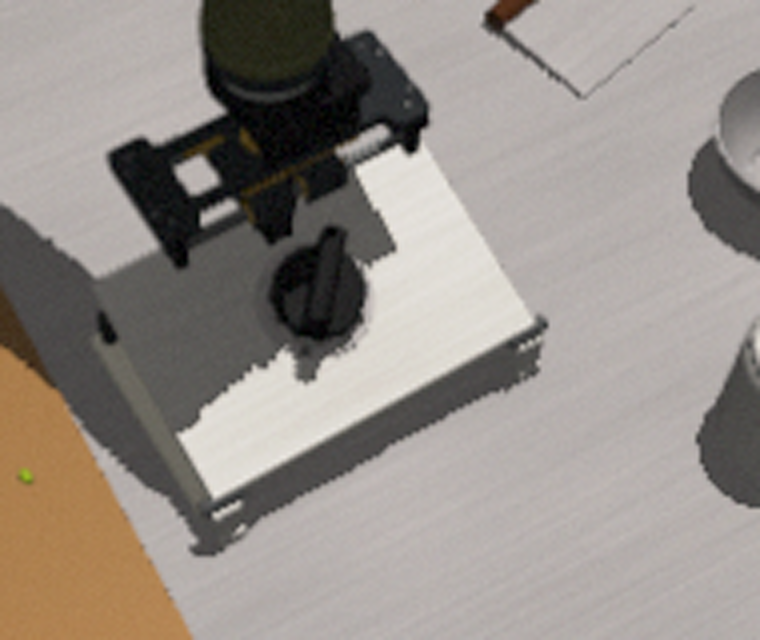

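```bash
python3 -m creep '[[8,0,2,0,0,0,0],[8,0,2,0,0,0,0],[8,0,2,0,0,0,0],[6,0,1,0,0,0,0],[4,0,0,0,0,0,0]]'; python3 hp.py; python3 -m creep '[[3,0,0,0,0,0,0],[2,0,0,0,0,0,0]]'; python3 hp.py
```

```text
time: 32.35
position: [0.4647, 0.0546, 0.245]
tool_rot: [2.2, 0.044, -2.202]
ft_force: [-0.4, -0.4, 3.2]
grip_width: 0.004
tip press x,y -49.3 -0.6 z 63.0 | rel hinge -139.3 13.0 tilt 0.05 yaw -87.72 F [-0.4 -0.4  3.2] Tq [-0.01  0.18  0.03] t 32.35 w 0.4 q7 -1.77
time: 32.55
position: [0.4646, 0.0547, 0.2405]
tool_rot: [2.199, 0.044, -2.203]
ft_force: [-7.3, -1.1, 20.7]
grip_width: 0.007
tip press x,y -49.6 -0.6 z 58.5 | rel hinge -139.6 8.5 tilt 0.1 yaw -87.72 F [-7.3 -1.1 20.7] Tq [-0.03  1.7   0.04] t 32.55 w 0.6 q7 -1.77
```

```bash
python3 -m creep '[[0,0,0,0,0,0,0],[0,0,0,0,0,0,0],[0,0,0,0,0,0,0]]'; python3 hp.py; python3 -m creep '[[-10,0,0,0,0,0,0],[-25,0,0,0,0,0,0],[-30,0,30,0,0,0,0],[-30,0,40,0,0,0,0],[0,0,0,0,0,0,60]]'; python3 hp.py
python3 - <<'E'
from h import *
save("s13",get_image("scene")["img"],(230,120,420,280),4)
d=get_image("wrist"); save("w13",d["img"])
E
```

```text
time: 32.85
position: [0.4647, 0.0547, 0.2406]
tool_rot: [2.2, 0.044, -2.202]
ft_force: [-2.1, 0.3, 3.9]
grip_width: 0.005
tip press x,y -49.4 -0.5 z 58.6 | rel hinge -139.4 8.6 tilt 0.06 yaw -87.71 F [-2.1  0.3  3.9] Tq [ 0.08  0.58 -0.03] t 32.85 w 0.5 q7 -1.77
time: 33.35
position: [0.3932, 0.0526, 0.3411]
tool_rot: [2.21, 0.039, -2.187]
ft_force: [1.3, 0.1, -0.6]
grip_width: 0.042
tip press x,y -118.8 -0.7 z 159.1 | rel hinge -208.8 109.1 tilt 0.67 yaw -87.71 F [ 1.3  0.1 -0.6] Tq [ 0.04 -0.03 -0.05] t 33.35 w 3.6 q7 -1.62
```

View pics/s13.png

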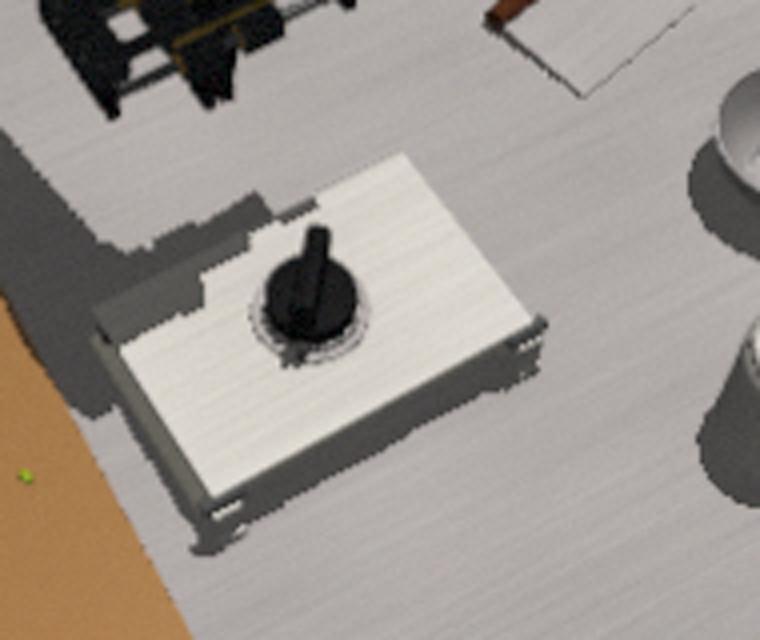

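View pics/w13.png

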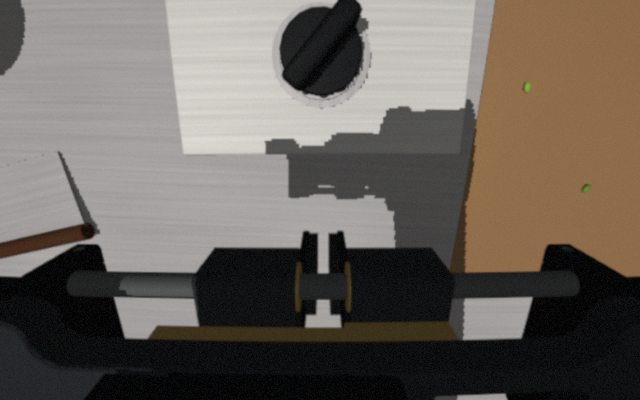

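```bash
python3 -m creep '[[20,0,-30,0,0,0,0],[25,0,-39,0,0,0,0],[25,0,0,0,0,0,0],[0,0,0,0,0,0,0],[0,0,0,0,0,0,0]]'; python3 hp.py
```

```text
time: 33.95
position: [0.4638, 0.0547, 0.2645]
tool_rot: [2.198, 0.046, -2.206]
ft_force: [0.0, 0.3, 0.2]
grip_width: 0.005
tip press x,y -50.7 -0.2 z 82.5 | rel hinge -140.7 32.5 tilt 0.23 yaw -87.7 F [0.  0.3 0.2] Tq [ 0.04  0.02 -0.02] t 33.95 w 0.5 q7 -1.75
```

```bash
python3 -m creep '[[12,0,0,0,0,0,0],[8,0,0,0,0,0,0],[3,0,0,0,0,0,0],[0,0,0,0,0,0,0]]'; python3 hp.py;python3 -m creep '[[2,0,0,0,0,0,0],[0,0,0,0,0,0,0]]'; python3 hp.py;python3 -m creep '[[2,0,0,0,0,0,0],[0,0,0,0,0,0,0]]'; python3 hp.py
```

```text
time: 34.35
position: [0.4636, 0.0545, 0.2426]
tool_rot: [2.201, 0.043, -2.201]
ft_force: [-0.4, -0.6, -0.2]
grip_width: 0.003
tip press x,y -50.3 -0.7 z 60.6 | rel hinge -140.3 10.6 tilt 0.03 yaw -87.71 F [-0.4 -0.6 -0.2] Tq [0.01 0.01 0.03] t 34.35 w 0.3 q7 -1.78
time: 34.55
position: [0.464, 0.0545, 0.2409]
tool_rot: [2.202, 0.043, -2.201]
ft_force: [0.6, -1.2, 1.1]
grip_width: 0.007
tip press x,y -49.8 -0.7 z 58.9 | rel hinge -139.8 8.9 tilt 0.03 yaw -87.72 F [ 0.6 -1.2  1.1] Tq [0.06 0.01 0.05] t 34.55 w 0.6 q7 -1.78
time: 34.75
position: [0.4643, 0.0548, 0.2405]
tool_rot: [2.201, 0.043, -2.201]
ft_force: [-5.2, -1.0, 15.0]
grip_width: 0.006
tip press x,y -49.5 -0.6 z 58.5 | rel hinge -139.5 8.5 tilt 0.06 yaw -87.72 F [-5.2 -1.  15. ] Tq [-0.14  1.21  0.06] t 34.75 w 0.5 q7 -1.78
```

```bash
python3 -m creep '[[1,0,0,0,0,0,0],[0,0,0,0,0,0,0],[0,0,0,0,0,0,0]]'; python3 hp.py; python3 -m creep '[[-10,0,0,0,0,0,0],[-25,0,0,0,0,0,0],[-40,0,0,0,0,0,70],[-30,0,0,0,0,0,70],[0,0,0,0,0,0,70]]'; python3 hp.py
python3 - <<'E'
from h import *
d=get_image("wrist"); save("w14",d["img"])
e=get_image("scene"); save("s14",e["img"],(260,150,360,230),7)
E
```

```text
time: 35.05
position: [0.4643, 0.0548, 0.2404]
tool_rot: [2.2, 0.042, -2.201]
ft_force: [-8.2, -0.0, 21.2]
grip_width: 0.002
tip press x,y -49.5 -0.7 z 58.4 | rel hinge -139.5 8.4 tilt 0.1 yaw -87.72 F [-8.2 -0.  21.2] Tq [-0.22  1.96 -0.03] t 35.05 w 0.2 q7 -1.78
time: 35.55
position: [0.4656, 0.0551, 0.3473]
tool_rot: [2.211, 0.043, -2.191]
ft_force: [0.5, 0.2, 0.9]
grip_width: 0.194
tip press x,y -46.6 -0.4 z 165.3 | rel hinge -136.6 115.3 tilt 0.52 yaw -87.73 F [0.5 0.2 0.9] Tq [ 0.04 -0.01  0.01] t 35.55 w 16.9 q7 -1.7
```

View pics/w14.png

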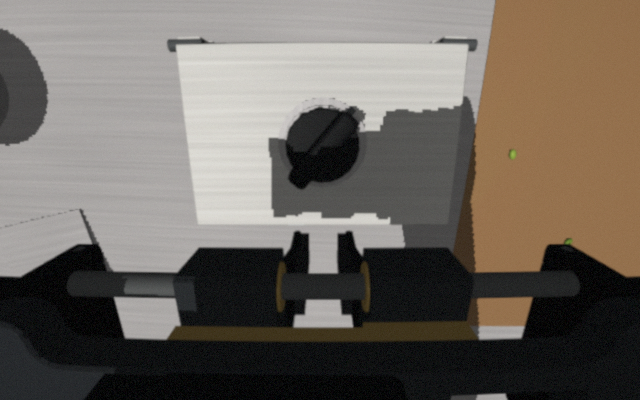

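View pics/s14.png

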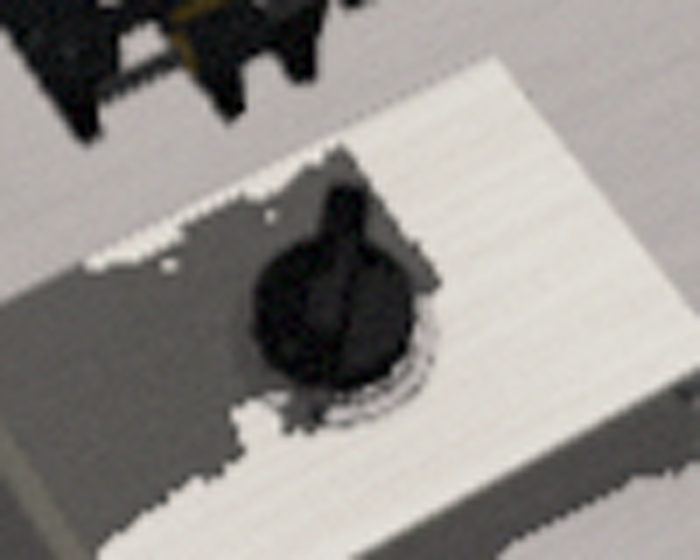

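Run:
```python
from h import *
d=get_image("wrist"); im=d["img"]
c=im[80:210,250:400]; c=np.clip((c/255.)**.45*255,0,255).astype(np.uint8)
save("w15",c,None,5)
for z in (.117,): print(onz(d,[(300,182),(353,115)],z))
a=np.radians(2.3);print("axis expected",603.7-85*np.cos(a),60.8-85*np.sin(a))
```

```text
[[0.49415423 0.07268833 0.117     ]
 [0.54247436 0.03757764 0.117     ]]
axis expected 518.7684764152722 57.38879763473242
```

View pics/w15.png

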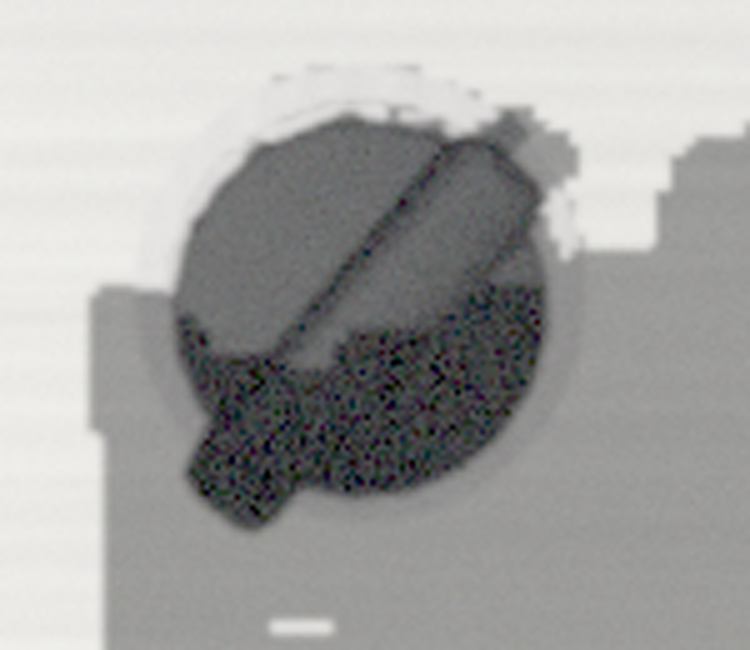

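Run:
```python
from h import *
d=get_image("wrist")
for nm,q,z in (("ends",[(350,113.4),(294.5,179.5)],.117),("edge",[(340,110),(306,150)],.117),("edge83",[(340,110),(306,150)],.083)):
    P=onz(d,q,z)*1000; v=P[0]-P[1]; print(nm,P.round(1).tolist(),np.linalg.norm(v).round(1),np.degrees(np.arctan2(v[1],v[0])).round(1), P.mean(0).round(1))
```

```text
ends [[542.5, 39.7, 117.0], [495.2, 76.5, 117.0]] 59.9 -37.9 [518.9  58.1 117. ]
edge [[544.4, 46.6, 117.0], [516.6, 68.8, 117.0]] 35.6 -38.6 [530.5  57.7 117. ]
edge83 [[544.2, 44.7, 83.0], [511.8, 70.5, 83.0]] 41.4 -38.6 [528.   57.6  83. ]
```

```bash
for i in 1 2 3; do python3 -m creep '[[0,0,0,-0.14,0,0,50],[0,0,0,-0.14,0,0,50],[0,0,0,-0.14,0,0,50],[0,0,0,-0.14,0,0,50],[0,0,0,-0.14,0,0,50]]' | head -1; done; python3 -m creep '[[0,0,0,-0.14,0,0,50],[0,0,0,-0.14,0,0,50],[0,0,0,-0.06,0,0,50],[0,0,0,0,0,0,50],[0,0,0,0,0,0,50]]'; python3 plan.py 518.9 57.6 140 52
python3 - <<'E'
from h import *
d=get_image("wrist"); save("w16",d["img"])
E
```

```text
time: 36.25
time: 36.75
time: 37.25
time: 37.75
position: [0.4637, 0.0545, 0.3417]
tool_rot: [0.519, 1.51, -0.52]
ft_force: [-0.3, 0.1, -0.4]
grip_width: 0.574
grasp [463.3  54.6 177.7] yaw 52.0 t 37.75 w 49.9 F [-0.3  0.1 -0.4] Tq [ 0.04 -0.15  0.01]
turn [-0.    -0.002  0.001]  then tool shift mm [37.7 36.6 41.9] q [ 0.44 -0.   -0.61  1.95 -0.    1.2   0.74]
```

View pics/w16.png

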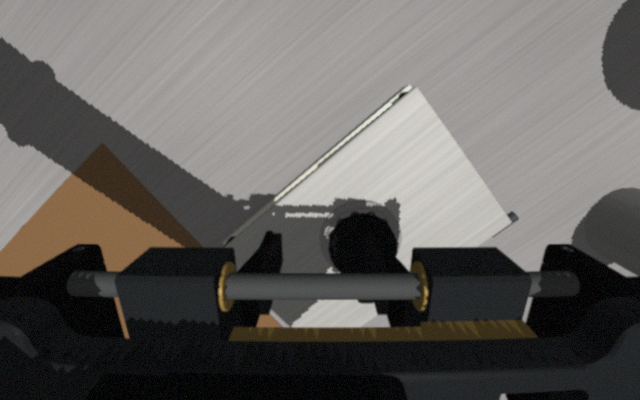

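```bash
python3 -m creep '[[0,18,20,0,0,0,50],[0,18,22,0,0,0,50],[20,0,0,0,0,0,50],[12,0,0,0,0,0,50],[0,0,0,0,0,0,50]]'; python3 plan.py 518.9 57.6 140 52
python3 - <<'E'
from h import *
d=get_image("wrist"); im=np.clip((d["img"]/255.)**.5*255,0,255).astype(np.uint8); save("w17",im)
E
```

```text
time: 38.3
position: [0.518, 0.057, 0.3083]
tool_rot: [0.517, 1.513, -0.52]
ft_force: [-0.4, -0.2, -0.7]
grip_width: 0.577
grasp [517.1  57.  144.3] yaw 52.07 t 38.3 w 50.2 F [-0.4 -0.2 -0.7] Tq [ 0.04 -0.13  0.01]
turn [ 0.001 -0.004  0.003]  then tool shift mm [4.3 1.6 1. ] q [ 0.41  0.17 -0.62  1.87  0.1   1.14  0.66]
```

View pics/w17.png

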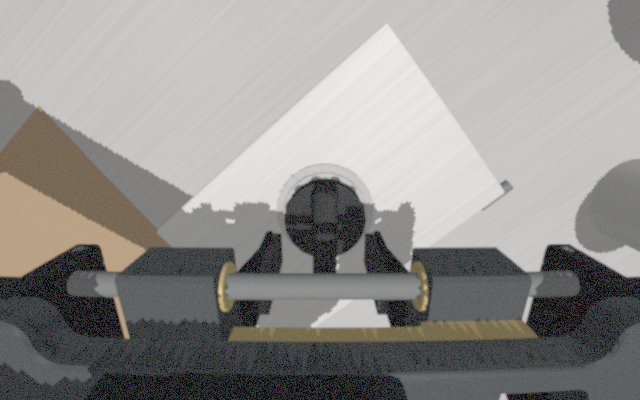

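```bash
python3 -m creep '[[18,1,1,0,0,0,50],[12,0,0,0,0,0,50],[5,0,0,0,0,0,50],[0,0,0,0,0,0,50],[0,0,0,0,0,0,50]]'; python3 plan.py 518.9 57.6 105 52
```

```text
time: 38.85
position: [0.5208, 0.0574, 0.2763]
tool_rot: [0.518, 1.507, -0.518]
ft_force: [-0.2, -0.4, 0.3]
grip_width: 0.573
grasp [520.9  57.4 112.3] yaw 52.08 t 38.85 w 49.8 F [-0.2 -0.4  0.3] Tq [ 0.07 -0.19  0.04]
turn [ 0.001  0.001 -0.   ]  then tool shift mm [ 7.3 -1.  -1.7] q [ 0.4   0.21 -0.61  1.9   0.14  1.08  0.64]
```

```bash
python3 -m creep '[[6,-1,-1,0,0,0,50],[0,0,0,0,0,0,50],[0,0,0,0,0,0,20],[0,0,0,0,0,0,10],[0,0,0,0,0,0,10]]' 40; python3 -m creep '[[0,0,0,0,0,0,10],[0,0,0,0,0,0,10],[0,0,0,0,0,0,10],[0,0,0,0,0,0,10],[0,0,0,0,0,0,10]]'; python3 plan.py 518.9 57.6 105 52
```

```text
time: 39.35
position: [0.5193, 0.0572, 0.2699]
tool_rot: [0.518, 1.508, -0.518]
ft_force: [0.0, 0.4, 0.8]
grip_width: 0.387
time: 39.85
position: [0.5192, 0.0571, 0.2698]
tool_rot: [0.518, 1.508, -0.518]
ft_force: [-0.2, -0.2, 0.9]
grip_width: 0.182
grasp [519.2  57.  105.8] yaw 52.08 t 39.85 w 15.9 F [-0.2 -0.2  0.9] Tq [-0.12  0.04  0.01]
turn [0.001 0.    0.   ]  then tool shift mm [ 0.8  0.3 -0.6] q [ 0.4   0.21 -0.61  1.91  0.14  1.06  0.64]
```

```bash
for i in 1 2 3; do python3 -m creep '[[0,0,0,0.08,0,0,10],[0,0,0,0.08,0,0,10],[0,0,0,0.08,0,0,10]]' | head -1; python3 hp.py; done
```

```text
time: 40.15
tip press x,y 5.2 -0.6 z 87.7 | rel hinge -84.8 37.7 tilt 0.05 yaw 38.15 F [-1.  -0.8  1.4] Tq [-0.15  0.16  0.1 ] t 40.15 w 15.6 q7 0.4
time: 40.45
tip press x,y 5.0 -0.6 z 87.8 | rel hinge -85.0 37.8 tilt 0.07 yaw 24.4 F [-0.9 -0.4  1.6] Tq [-0.33  0.32  0.14] t 40.45 w 16.0 q7 0.17
time: 40.75
tip press x,y 4.8 -0.7 z 87.8 | rel hinge -85.2 37.8 tilt 0.1 yaw 10.65 F [-2.4 -1.2  3.5] Tq [-0.31  0.48  0.11] t 40.75 w 15.5 q7 -0.07
```

```bash
for i in 1 2 ; do python3 -m creep '[[0,0,0,0.07,0,0,10],[0,0,0,0.07,0,0,10]]' | head -1; python3 hp.py; done
```

```text
time: 40.95
tip press x,y 4.7 -0.8 z 87.7 | rel hinge -85.3 37.7 tilt 0.11 yaw 2.65 F [-2.4 -1.1  2.2] Tq [-0.34  0.54  0.17] t 40.95 w 15.5 q7 -0.2
time: 41.15
tip press x,y 4.6 -0.8 z 87.7 | rel hinge -85.4 37.7 tilt 0.13 yaw -5.37 F [-2.4 -1.2  3.1] Tq [-0.33  0.6   0.09] t 41.15 w 15.5 q7 -0.34
```

```bash
for i in 1 2 ; do python3 -m creep '[[0,0,0,0.05,0,0,10],[0,0,0,0.05,0,0,10]]' | head -1; python3 hp.py; done;  python3 - <<'E'
from h import *
save("s18",get_image("scene")["img"],(260,110,400,230),5)
E
```

```text
time: 41.35
tip press x,y 4.5 -0.8 z 87.7 | rel hinge -85.5 37.7 tilt 0.14 yaw -11.05 F [-2.6 -1.2  3.9] Tq [-0.39  0.66  0.09] t 41.35 w 15.6 q7 -0.44
time: 41.55
tip press x,y 4.4 -0.7 z 87.7 | rel hinge -85.6 37.7 tilt 0.15 yaw -16.78 F [-3.2 -0.6  4.2] Tq [-0.36  0.73  0.11] t 41.55 w 15.7 q7 -0.54
```

View pics/s18.png

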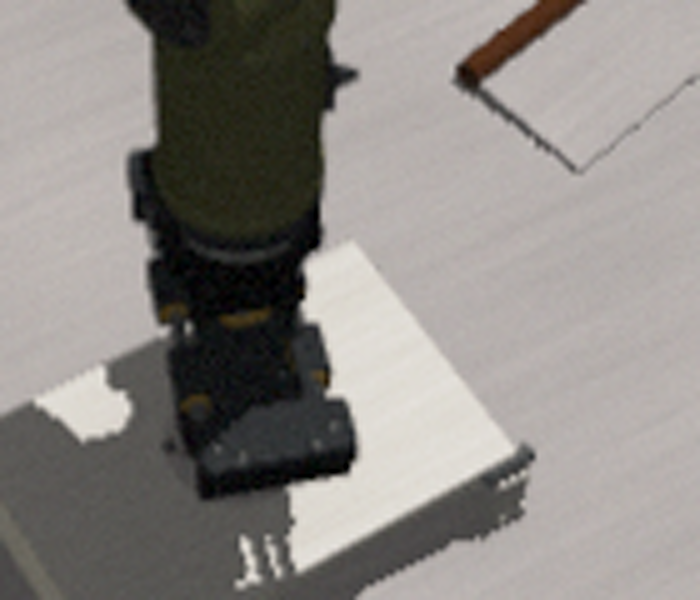

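```bash
for i in 1 2 3; do python3 -m creep '[[0,0,0,0.05,0,0,10],[0,0,0,0.05,0,0,10]]' | head -1; python3 hp.py; done
```

```text
time: 41.8
tip press x,y 4.3 -0.7 z 87.7 | rel hinge -85.7 37.7 tilt 0.16 yaw -22.46 F [-4.8 -0.9  4.8] Tq [-0.37  0.94  0.12] t 41.8 w 15.5 q7 -0.63
time: 42.0
tip press x,y 4.2 -0.7 z 87.7 | rel hinge -85.8 37.7 tilt 0.16 yaw -28.19 F [-4.7 -1.5  4.5] Tq [-0.36  0.95  0.12] t 42.0 w 15.5 q7 -0.73
time: 42.2
tip press x,y 4.1 -0.6 z 87.7 | rel hinge -85.9 37.7 tilt 0.17 yaw -33.92 F [-4.  -0.2  4.9] Tq [-0.36  1.    0.08] t 42.2 w 15.7 q7 -0.83
```

```bash
python3 -m creep '[[0,0.8,-0.6,0.05,0,0,10],[0,0,0,0.05,0,0,10]]' | head -1; python3 hp.py;for i in 1 2; do python3 -m creep '[[0,0,0,0.05,0,0,10],[0,0,0,0.05,0,0,10]]' | head -1; python3 hp.py; done
```

```text
time: 42.4
tip press x,y 4.2 -0.5 z 87.7 | rel hinge -85.8 37.7 tilt 0.3 yaw -39.62 F [-8.2 -1.9  7.4] Tq [-0.55  1.71  0.18] t 42.4 w 15.6 q7 -0.93
time: 42.6
tip press x,y 4.2 -0.5 z 87.7 | rel hinge -85.8 37.7 tilt 0.29 yaw -45.36 F [-7.9 -1.8  6.7] Tq [-0.48  1.82  0.11] t 42.6 w 15.6 q7 -1.03
time: 42.8
tip press x,y 4.1 -0.4 z 87.7 | rel hinge -85.9 37.7 tilt 0.3 yaw -51.1 F [-8.4 -1.1  8. ] Tq [-0.45  1.91 -0.03] t 42.8 w 16.1 q7 -1.12
```

```bash
python3 -m creep '[[0,-1.3,1.6,0,0,0,10],[0,0,0,0,0,0,10]]' | head -1; python3 hp.py;  python3 -m creep '[[0,0,0,0.05,0,0,10]]' | head -1; python3 hp.py;python3 -m creep '[[0,0,0,0.05,0,0,10]]' | head -1; python3 hp.py
```

```text
time: 43.0
tip press x,y 3.8 -0.4 z 87.7 | rel hinge -86.2 37.7 tilt 0.06 yaw -51.0 F [-3.3 -2.5  3.6] Tq [-0.4   0.91 -0.01] t 43.0 w 15.9 q7 -1.12
time: 43.1
tip press x,y 3.9 -0.3 z 87.7 | rel hinge -86.1 37.7 tilt 0.07 yaw -53.92 F [-2.3 -0.6  4. ] Tq [-0.13  0.66 -0.06] t 43.1 w 15.6 q7 -1.17
time: 43.2
tip press x,y 3.8 -0.3 z 87.7 | rel hinge -86.2 37.7 tilt 0.08 yaw -56.85 F [-4.8 -1.4  4.5] Tq [-0.45  0.96 -0.02] t 43.2 w 15.5 q7 -1.22
```

Run:
```python
from h import *
d=get_image("wrist"); im=np.clip((d["img"]/255.)**.5*255,0,255).astype(np.uint8); save("w19",im)
print([np.round(monitor.get_state()["torque"],3)])
im=get_image("scene")["img"]; im=np.clip((im/255.)**.5*255,0,255).astype(np.uint8);save("s19",im,(260,130,380,230),6)
```

```text
[array([-0.213,  0.829, -0.065])]
```

View pics/w19.png

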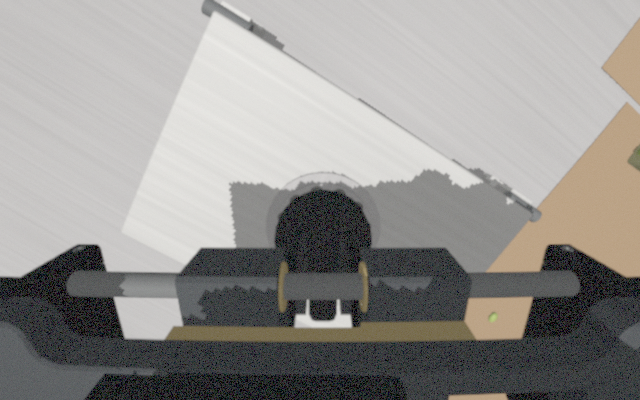

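View pics/s19.png

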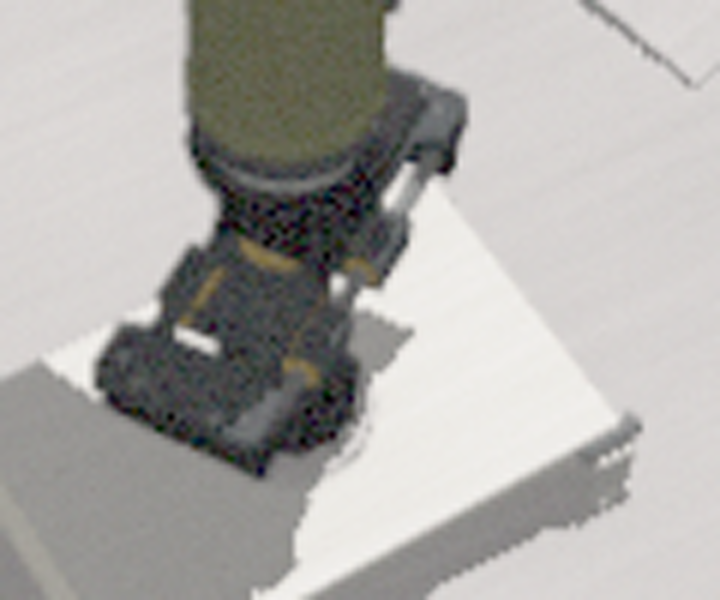

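```bash
python3 -m creep '[[0,0,0,0,0,0,50],[0,0,0,0,0,0,50],[0,0,0,0,0,0,50],[0,0,0,0,0,0,50],[-10,0,0,0,0,0,50]]' ; python3 hp.py; python3 -m creep '[[-25,0,0,0,0,0,50],[-30,0,15,0,0,0,50],[-30,0,40,0,0,0,50],[0,0,40,0,0,0,50],[0,0,0,0,0,0,50]]'; python3 hp.py
python3 - <<'E'
from h import *
d=get_image("wrist"); im=np.clip((d["img"]/255.)**.5*255,0,255).astype(np.uint8); save("w20",im)
c=im
im=get_image("scene")["img"]; im=np.clip((im/255.)**.5*255,0,255).astype(np.uint8);save("s20",im,(270,150,370,230),7)
E
```

```text
time: 43.8
position: [0.5176, 0.0572, 0.2788]
tool_rot: [1.89, 0.565, -1.894]
ft_force: [0.5, 0.1, 0.5]
grip_width: 0.53
tip press x,y 3.4 -0.2 z 96.8 | rel hinge -86.6 46.8 tilt 0.15 yaw -56.76 F [0.5 0.1 0.5] Tq [-0.04  0.04  0.03] t 43.8 w 46.1 q7 -1.22
time: 44.3
position: [0.436, 0.0026, 0.3661]
tool_rot: [1.894, 0.557, -1.894]
ft_force: [0.3, -0.4, -0.4]
grip_width: 0.576
tip press x,y -79.7 -52.0 z 184.1 | rel hinge -169.7 134.1 tilt 0.17 yaw -57.03 F [ 0.3 -0.4 -0.4] Tq [-0.06 -0.06 -0.02] t 44.3 w 50.1 q7 -1.02
```

View pics/w20.png

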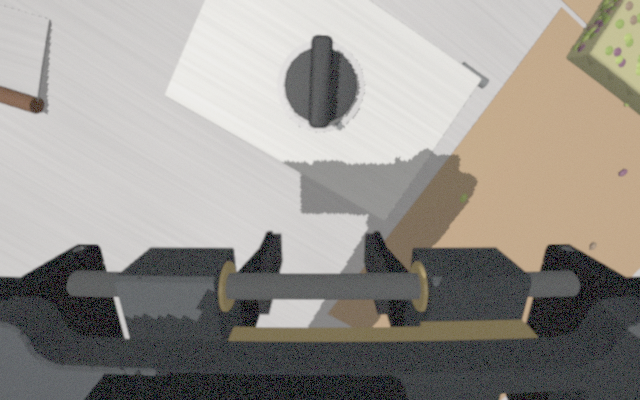

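View pics/s20.png

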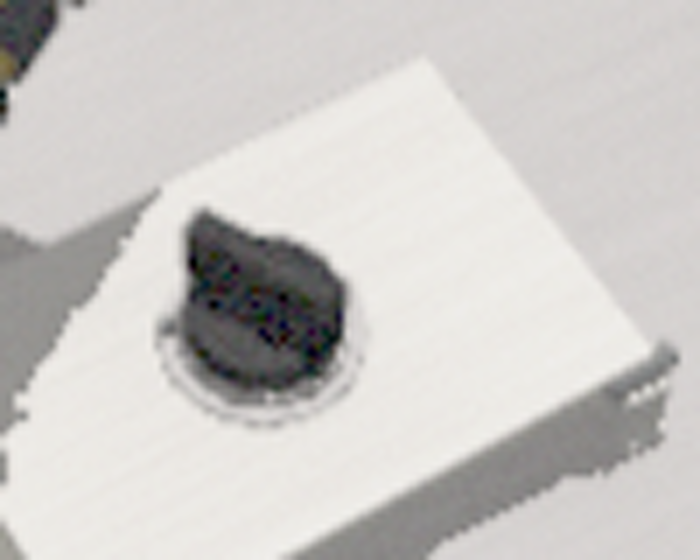

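Run:
```python
from h import *
d=get_image("wrist");e=get_image("scene")
c=np.array([517.8,57.3])
for z in (.06,.066):
  for nm,D,q in (("w",d,[(340,127)]),("s",e,[(293.6,196.9)])):
    P=onz(D,q,z)[0,:2]*1000-c; print(z,nm,P.round(1),np.degrees(np.arctan2(P[1],P[0])).round(1))
for q in ([(320,40),(320,124)],):
    P=onz(d,q,.117)*1000; v=P[0]-P[1]; print(P.round(1),np.degrees(np.arctan2(v[1],v[0])))
im=np.clip((d["img"]/255.)**.5*255,0,255).astype(np.uint8); save("w21",im,(265,20,385,145),6)
```

```text
0.06 w [-15.8 -30.9] -117.1
0.06 s [-17.6 -30.3] -120.1
0.066 w [-15.7 -30.4] -117.3
0.066 s [-14.4 -31.8] -114.4
[[545.5  76.9 117. ]
 [496.7  45.1 117. ]] 33.02849790788653
```

View pics/w21.png

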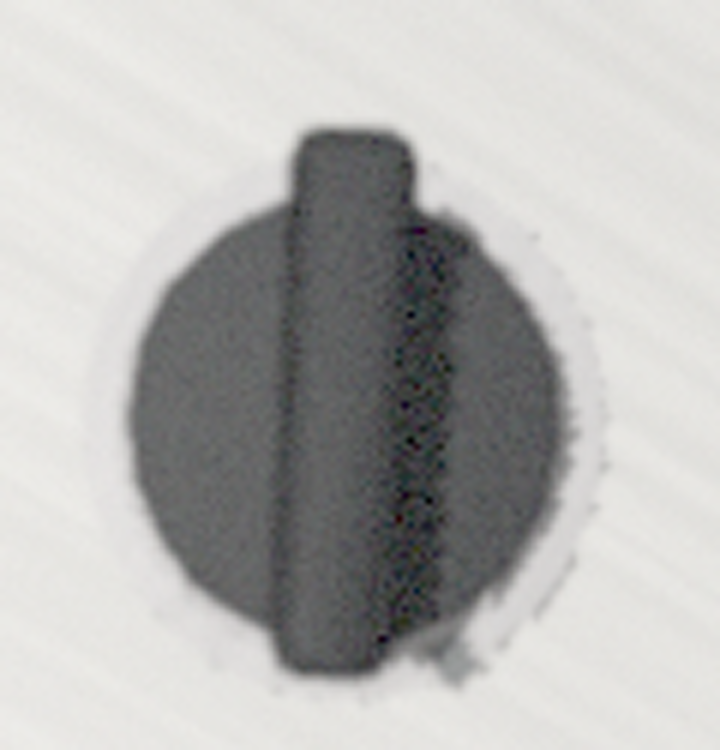

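Run:
```python
from h import *
d=get_image("wrist")
print("shadow upper end on skirt/lid:",[onz(d,[(265+465/6,20+215/6)],z).round(4).tolist() for z in (.083,.058)])
# corner of grip upper right on top
print("grip upper right corner", onz(d,[(265+412/6,20+140/6)],.117).round(4).tolist(), "lower right corner", onz(d,[(265+385/6,20+668/6)],.117).round(4).tolist())
print("shadow lower spot", onz(d,[(265+470/6,20+650/6)],.06).round(4).tolist())
# wide shadow edges
im=np.clip((d["img"]/255.)**.5*255,0,255).astype(np.uint8)
e=get_image("scene")["img"]
save("tl",get_image("top")["img"],(180,80,420,260),3.3)
```

```text
shadow upper end on skirt/lid: [[[0.5514, 0.0601, 0.083]], [[0.5555, 0.061, 0.058]]]
grip upper right corner [[0.5492, 0.0688, 0.117]] lower right corner [[0.4963, 0.0375, 0.117]]
shadow lower spot [[0.5031, 0.0244, 0.06]]
```

View pics/tl.png

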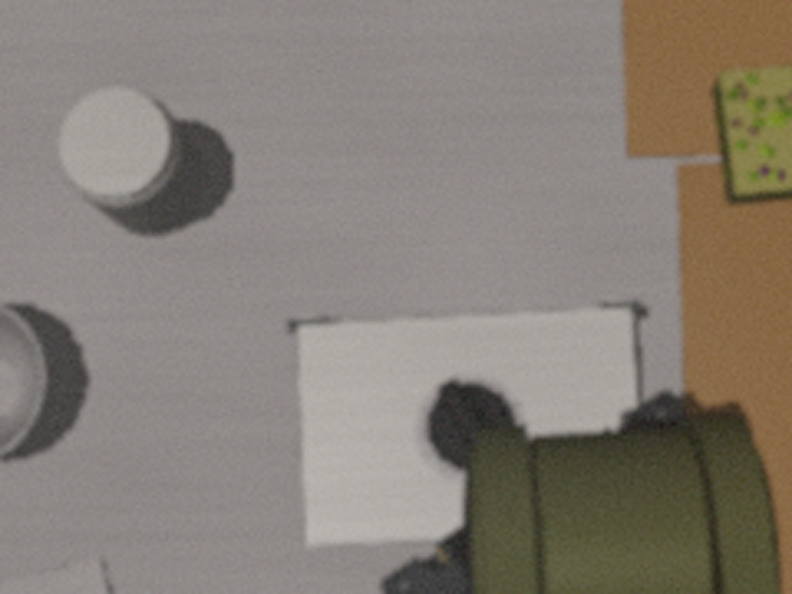

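Run:
```python
from h import *
d=get_image("top")
a=onz(d,[(180+115/3.3,80+143/3.3)],.11)[0]; b=onz(d,[(180+177/3.3,80+178/3.3)],0)[0]
L=(b-a)/.11; print("light dir per m drop",L[:2].round(3))
for g in ((.4967,.0451),(.5455,.0769)):
    print("grip end shadow on z=.06 :",((np.array(g)+L[:2]*.057)*1000).round(1))
```

```text
light dir per m drop [ 0.05  -0.154]
grip end shadow on z=.06 : [499.5  36.3]
grip end shadow on z=.06 : [548.3  68.1]
```

```bash
cat > oldcam.py <<'E'
from h import *
d=get_image("wrist"); p,r,s=tool()
T=np.eye(4);T[:3,:3]=r.as_matrix();T[:3,3]=p
X=np.array(d["view"])@T  # tool->cam
def old(pos,rv):
    O=np.eye(4);O[:3,:3]=R.from_rotvec(rv).as_matrix();O[:3,3]=pos
    return dict(mtx=d["mtx"],D=d["D"],view=X@np.linalg.inv(O))
E
python3 - <<'E'
from oldcam import *
o=old([.4656,.0551,.3460],[2.205,.043,-2.197])
# camera settled; check with grip ends
print(onz(o,[(350,113.4),(294.5,179.5)],.117).round(4).tolist())
c=np.array([518.4,57.4])
for q in [(250+545/5,80+150/5),(250+575/5,80+165/5),(250+515/5,80+125/5)]:
    P=onz(o,[q],.06)[0,:2]*1000; print(P.round(1),np.linalg.norm(P-c).round(1),np.degrees(np.arctan2(*(P-c)[::-1])).round(1))
E
```

```text
[[0.5457, 0.0395, 0.117], [0.4975, 0.077, 0.117]]
[548.2  26.7] 42.8 -45.8
[545.9  21.3] 45.4 -52.7
[552.2  32.2] 42.1 -36.7
```

Run:
```python
from h import *
d=get_image("wrist"); r,t=cam(d); print(-r.T@t, (-r[2]).round(3)); p,q,s=tool(); print(p,"cam in tool",q.inv().apply(-r.T@t-p))
print(proj(d,[[.5178,.0573,.06]]), proj(get_image("scene"),[[.5178,.0573,.06]]))
```

```text
[0.50811352 0.05117203 0.34490789] [-0.248 -0.162 -0.955]
[0.43905458 0.00554715 0.36439912] cam in tool [ 0.01945039 -0.00024695 -0.0827786 ]
[[323.17430588  93.9163422 ]] [[306.64251931 197.12294319]]
```

Run:
```python
from h import *
d=get_image("wrist");e=get_image("scene")
im=d["img"]; print("mark region min/means"); 
for y in range(122,138,1): print(y, im[y,330:352].mean(1).round(0).astype(int).tolist())
print("shadow lid", im[172,330:340].mean(1).round(0)," sun lid", im[100,200:206].mean(1).round(0))
g=e["img"]
for y in range(192,206): print(y,g[y,288:304].mean(1).round(0).astype(int).tolist())
```

```text
mark region min/means
122 [16, 13, 19, 12, 20, 16, 9, 10, 9, 26, 34, 38, 49, 59, 86, 126, 157, 171, 171, 177, 181, 177]
123 [23, 8, 8, 17, 10, 13, 13, 23, 24, 38, 39, 50, 60, 72, 103, 148, 170, 178, 179, 180, 180, 177]
124 [13, 13, 17, 4, 20, 18, 26, 30, 39, 52, 57, 59, 66, 87, 126, 163, 179, 182, 182, 180, 176, 173]
125 [22, 11, 16, 18, 24, 34, 43, 46, 61, 61, 64, 60, 72, 115, 152, 172, 178, 181, 179, 175, 167, 167]
126 [19, 18, 24, 34, 44, 54, 59, 61, 61, 55, 52, 58, 78, 123, 148, 166, 180, 179, 175, 168, 153, 165]
127 [14, 27, 46, 57, 61, 68, 65, 57, 49, 41, 48, 63, 83, 104, 121, 161, 178, 176, 164, 151, 158, 183]
128 [20, 30, 62, 76, 75, 71, 66, 52, 41, 39, 51, 74, 91, 93, 117, 157, 178, 181, 169, 150, 173, 197]
129 [31, 45, 78, 107, 98, 87, 72, 59, 43, 44, 65, 84, 92, 97, 116, 151, 175, 185, 184, 174, 188, 199]
130 [52, 70, 103, 137, 137, 112, 95, 82, 69, 70, 81, 90, 92, 91, 99, 121, 153, 171, 188, 196, 198, 199]
131 [92, 119, 139, 162, 166, 150, 137, 128, 115, 93, 90, 90, 91, 91, 100, 109, 120, 142, 180, 201, 202, 201]
132 [135, 156, 171, 175, 180, 173, 175, 168, 150, 119, 97, 
[... 1090 characters left out ...]
, 30]
197 [212, 211, 208, 205, 122, 65, 49, 62, 32, 27, 27, 34, 32, 30, 30, 25]
198 [208, 206, 205, 206, 136, 135, 145, 93, 41, 17, 23, 30, 28, 31, 30, 28]
199 [203, 205, 209, 210, 134, 160, 178, 112, 58, 28, 16, 25, 32, 25, 31, 30]
200 [209, 210, 209, 211, 185, 164, 176, 109, 72, 46, 23, 16, 25, 28, 33, 31]
201 [207, 209, 208, 212, 210, 158, 169, 156, 113, 73, 36, 14, 13, 24, 31, 29]
202 [212, 211, 209, 212, 211, 137, 160, 180, 117, 75, 45, 18, 11, 12, 17, 15]
203 [211, 209, 209, 210, 207, 182, 155, 170, 158, 95, 56, 42, 35, 15, 6, 8]
204 [210, 212, 209, 208, 209, 211, 138, 136, 173, 158, 94, 65, 62, 44, 26, 15]
205 [210, 211, 210, 208, 209, 207, 183, 157, 148, 174, 158, 94, 66, 67, 61, 35]
```

Run:
```python
from h import *
d=get_image("wrist");e=get_image("scene")
P=tri([(d,(338.5,128)),(e,(293.9,196.7))])*1000; c=np.array([518,57.3]); print(P.round(1),np.linalg.norm(P[:2]-c),np.degrees(np.arctan2(*(P[:2]-c)[::-1])))
for z in (.06,.065):
  for D,q in ((d,(338.5,128)),(e,(293.9,196.7))):
    P=onz(D,[q],z)[0]*1000;print(z,P.round(1),np.degrees(np.arctan2(*(P[:2]-c)[::-1])).round(1),np.linalg.norm(P[:2]-c).round(1))
```

```text
[500.   27.9  60. ] 34.44586374236236 -121.50614424986729
0.06 [499.9  27.8  60. ] -121.5 34.6
0.06 [500.1  28.   60. ] -121.5 34.3
0.065 [500.1  28.2  65. ] -121.7 34.1
0.065 [502.7  26.7  65. ] -116.6 34.2
```

Run:
```python
from oldcam import *
g=cv2.cvtColor(cv2.imread("pics/s14.png"),cv2.COLOR_BGR2GRAY)
s=cv2.resize(g,(100,80),interpolation=cv2.INTER_AREA)
print("cols 36..56 =px 296..");
for y in range(50,64): print(150+y,s[y,36:58].tolist())
w=cv2.cvtColor(cv2.imread("pics/w14.png"),cv2.COLOR_BGR2GRAY)
print("wrist x 340..368")
for y in range(98,120): print(y,w[y,340:370].tolist())
```

```text
cols 36..56 =px 296..
200 [70, 38, 14, 11, 19, 24, 15, 14, 13, 8, 13, 9, 13, 26, 31, 34, 34, 31, 27, 21, 15, 31]
201 [67, 52, 24, 15, 11, 13, 7, 7, 9, 5, 15, 13, 14, 26, 33, 35, 32, 25, 15, 14, 37, 97]
202 [70, 59, 42, 26, 14, 6, 8, 12, 19, 12, 18, 6, 16, 25, 24, 22, 22, 16, 9, 23, 117, 135]
203 [72, 65, 63, 58, 41, 18, 17, 13, 10, 6, 14, 12, 18, 19, 19, 10, 7, 11, 18, 53, 132, 125]
204 [73, 71, 69, 68, 62, 47, 29, 15, 11, 13, 20, 12, 13, 7, 7, 12, 23, 47, 78, 101, 123, 144]
205 [70, 71, 77, 76, 75, 69, 47, 41, 36, 41, 37, 27, 22, 17, 36, 58, 120, 122, 99, 101, 145, 171]
206 [85, 102, 137, 149, 144, 99, 64, 58, 56, 63, 59, 53, 75, 59, 88, 108, 125, 120, 140, 151, 169, 160]
207 [174, 163, 149, 157, 138, 93, 71, 67, 58, 56, 59, 68, 84, 81, 113, 115, 143, 155, 173, 178, 163, 161]
208 [215, 201, 181, 141, 94, 74, 72, 71, 50, 41, 71, 132, 151, 152, 158, 154, 171, 181, 165, 162, 182, 196]
209 [213, 211, 209, 183, 115, 78, 72, 67, 47, 37, 107, 168, 178, 169, 157, 154, 149, 160, 178, 188, 206, 209]
210 [212, 212, 216, 209, 134, 81, 84, 77, 69, 68, 108, 150, 144, 129, 151, 178, 182, 189, 205,
[... 2831 characters left out ...]
0, 84, 79, 88, 98, 135, 183, 195, 194, 195]
115 [13, 21, 26, 24, 23, 29, 23, 22, 20, 17, 18, 24, 50, 67, 72, 78, 79, 77, 80, 81, 83, 81, 80, 86, 111, 167, 189, 196, 198, 195]
116 [26, 27, 25, 28, 31, 30, 23, 27, 24, 22, 13, 26, 38, 59, 70, 74, 75, 77, 77, 81, 81, 80, 81, 80, 117, 176, 196, 199, 199, 197]
117 [29, 26, 25, 37, 38, 34, 29, 28, 28, 20, 22, 21, 28, 43, 58, 67, 69, 74, 78, 77, 82, 85, 83, 85, 122, 181, 203, 205, 204, 206]
118 [23, 29, 29, 32, 38, 34, 31, 34, 31, 19, 27, 19, 17, 22, 45, 60, 69, 73, 76, 76, 82, 81, 91, 97, 126, 186, 204, 207, 206, 205]
119 [29, 29, 36, 31, 36, 33, 36, 33, 26, 30, 27, 17, 24, 13, 24, 39, 59, 70, 75, 74, 79, 86, 100, 128, 155, 195, 206, 206, 207, 207]
```

Run:
```python
from oldcam import *
e=get_image("scene"); o=old([.4656,.0551,.3460],[2.205,.043,-2.197])
c=np.array([518,57.3])
for D,q in ((e,(304.8,208.7)),(o,(351.3,108.5)),(d,(338.5,128)),(e,(293.9,196.7))):
    P=onz(D,[q],.06)[0]*1000;print(P.round(1),np.degrees(np.arctan2(*(P[:2]-c)[::-1])).round(1),np.linalg.norm(P[:2]-c).round(1))
```

```text
[546.4  35.9  60. ] -37.0 35.6
[549.   33.5  60. ] -37.5 39.1
[499.9  27.6  60. ] -121.4 34.7
[500.1  28.   60. ] -121.5 34.3
```

```bash
python3 plan.py 518 57.3 140 -57; python3 -m creep '[[0,0,-35,0,0,0,50],[0,0,-45,0,0,0,50],[15,0,-18,0,0,0,50],[20,0,0,0,0,0,50],[0,0,0,0,0,0,50]]'; python3 plan.py 518 57.3 105 -57
```

```text
grasp [438.7   5.2 200.7] yaw -56.78 t 45.2 w 49.8 F [ 0.4 -1.  -0.1] Tq [-0.03 -0.04 -0.  ]
turn [ 0.004  0.    -0.   ]  then tool shift mm [ 60.7  -0.5 -94.9] q [ 0.31 -0.1  -0.36  1.99 -0.04  1.24 -1.03]
time: 45.7
position: [0.5199, 0.059, 0.3269]
tool_rot: [1.887, 0.567, -1.898]
ft_force: [-0.2, -0.2, 0.1]
grip_width: 0.579
grasp [519.   59.  162.9] yaw -56.73 t 45.7 w 50.3 F [-0.2 -0.2  0.1] Tq [-0.02  0.04  0.01]
turn [0.005 0.005 0.003]  then tool shift mm [57.9  0.9  1.7] q [ 0.24  0.13 -0.43  1.85  0.06  1.18 -1.2 ]
```

```bash
python3 -m creep '[[20,0,1,0,0,0,50],[17,0,0,0,0,0,50],[0,0,0,0,0,0,50],[0,0,0,0,0,0,50]]'; python3 plan.py 518 57.3 105 -57
python3 - <<'E'
from h import *
d=get_image("wrist"); im=np.clip((d["img"]/255.)**.5*255,0,255).astype(np.uint8); save("w22",im)
E
```

```text
time: 46.1
position: [0.5199, 0.058, 0.2937]
tool_rot: [1.893, 0.563, -1.892]
ft_force: [0.2, 0.3, -0.8]
grip_width: 0.572
grasp [520.   58.  129.7] yaw -56.81 t 46.1 w 49.8 F [ 0.2  0.3 -0.8] Tq [ 0.01 -0.03 -0.09]
turn [ 0.003 -0.    -0.001]  then tool shift mm [24.7 -0.5  2.1] q [ 0.23  0.16 -0.43  1.89  0.08  1.11 -1.22]
```

View pics/w22.png

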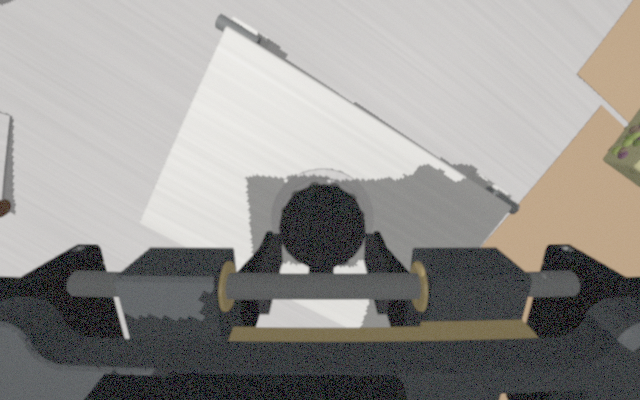

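```bash
python3 -m creep '[[14,0,2,0,0,0,50],[9,0,0,0,0,0,50],[0,0,0,0,0,0,50],[0,0,0,0,0,0,20],[0,0,0,0,0,0,10]]' 40; python3 -m creep '[[0,0,0,0,0,0,10],[0,0,0,0,0,0,10],[0,0,0,0,0,0,10],[0,0,0,0,0,0,10],[0,0,0,0,0,0,10]]'; python3 plan.py 518 57.3 105 -57; for i in 1 2; do python3 -m creep '[[0,0,0,0.04,0,0,10]]' | head -1; python3 hp.py; done
```

```text
time: 46.65
position: [0.5183, 0.0573, 0.2699]
tool_rot: [1.892, 0.564, -1.892]
ft_force: [-0.1, -0.8, 0.3]
grip_width: 0.471
time: 47.15
position: [0.5182, 0.0574, 0.2699]
tool_rot: [1.892, 0.565, -1.892]
ft_force: [-0.7, -0.2, 2.2]
grip_width: 0.183
grasp [518.2  57.4 105.9] yaw -56.77 t 47.15 w 16.0 F [-0.7 -0.2  2.2] Tq [0.1  0.17 0.04]
turn [ 0.004 -0.     0.   ]  then tool shift mm [0.9 0.  0.2] q [ 0.23  0.19 -0.43  1.91  0.09  1.06 -1.22]
time: 47.25
tip press x,y 4.4 0.0 z 87.9 | rel hinge -85.6 37.9 tilt 0.01 yaw -59.09 F [-1.5  0.6  1.3] Tq [0.08 0.13 0.11] t 47.25 w 15.8 q7 -1.26
time: 47.35
tip press x,y 4.4 0.0 z 87.9 | rel hinge -85.6 37.9 tilt 0.01 yaw -61.43 F [-0.2 -0.5  1.4] Tq [0.1  0.14 0.07] t 47.35 w 16.1 q7 -1.3
```

```bash
for i in 1 2 3; do python3 -m creep '[[0,0,0,0.03,0,0,10],[0,0,0,0,0,0,10]]' | head -1; python3 hp.py; done
```

```text
time: 47.55
tip press x,y 4.4 0.1 z 87.9 | rel hinge -85.6 37.9 tilt 0.0 yaw -63.08 F [-0.5  0.9  1.5] Tq [0.16 0.19 0.04] t 47.55 w 15.8 q7 -1.33
time: 47.75
tip press x,y 4.6 0.1 z 87.9 | rel hinge -85.4 37.9 tilt 0.03 yaw -64.81 F [-0.4  1.2  2.3] Tq [0.23 0.11 0.18] t 47.75 w 15.5 q7 -1.36
time: 47.95
tip press x,y 4.6 0.0 z 87.9 | rel hinge -85.4 37.9 tilt 0.03 yaw -66.52 F [-0.4  0.3  3.1] Tq [0.32 0.13 0.41] t 47.95 w 15.5 q7 -1.39
```

```bash
python3 -m creep '[[0,0,0,0,0,0,50],[0,0,0,0,0,0,50],[0,0,0,0,0,0,50],[0,0,0,0,0,0,50],[-10,0,0,0,0,0,50]]' |head -1; python3 -m creep '[[-25,0,0,0,0,0,50],[-30,0,15,0,0,0,50],[-30,0,40,0,0,0,50],[0,0,40,0,0,0,50],[0,0,0,0,0,0,50]]'; python3 -m creep '[[0,0,0,0,0,0,50],[0,0,0,0,0,0,50]]' |head -1; python3 hp.py
python3 - <<'E'
from h import *
d=get_image("wrist"); im=np.clip((d["img"]/255.)**.5*255,0,255).astype(np.uint8); save("w23",im,(265,20,385,145),6)
e=get_image("scene");im=e["img"]; im=np.clip((im/255.)**.5*255,0,255).astype(np.uint8);save("s23",im,(270,160,350,225),9)
E
```

```text
time: 48.45
time: 48.95
position: [0.4279, 0.0176, 0.3659]
tool_rot: [1.996, 0.409, -1.997]
ft_force: [0.2, -0.1, -0.7]
grip_width: 0.572
time: 49.15
tip press x,y -83.4 -34.0 z 183.1 | rel hinge -173.4 133.1 tilt 0.06 yaw -66.49 F [-0.3  0.4 -0.7] Tq [ 0.05  0.01 -0.02] t 49.15 w 50.3 q7 -1.22
```

View pics/w23.png

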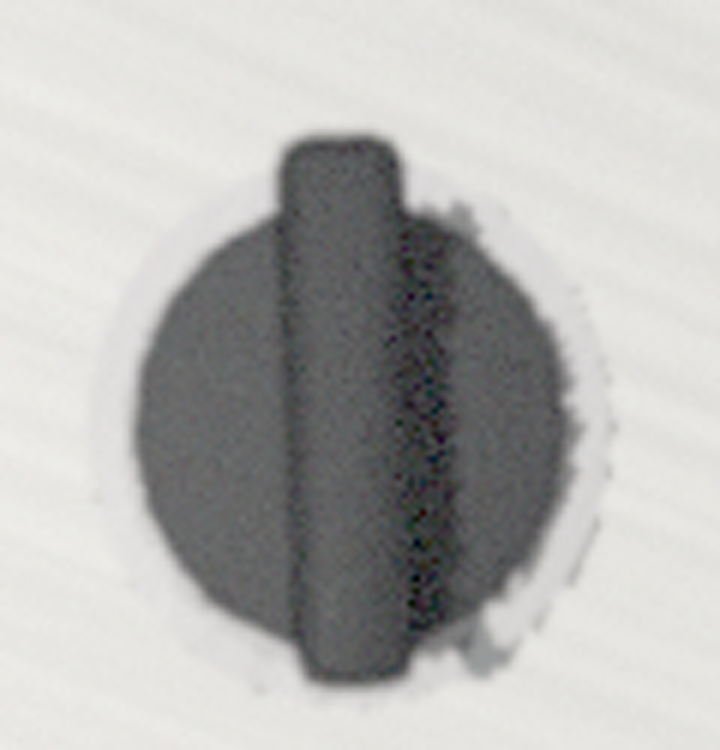

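View pics/s23.png

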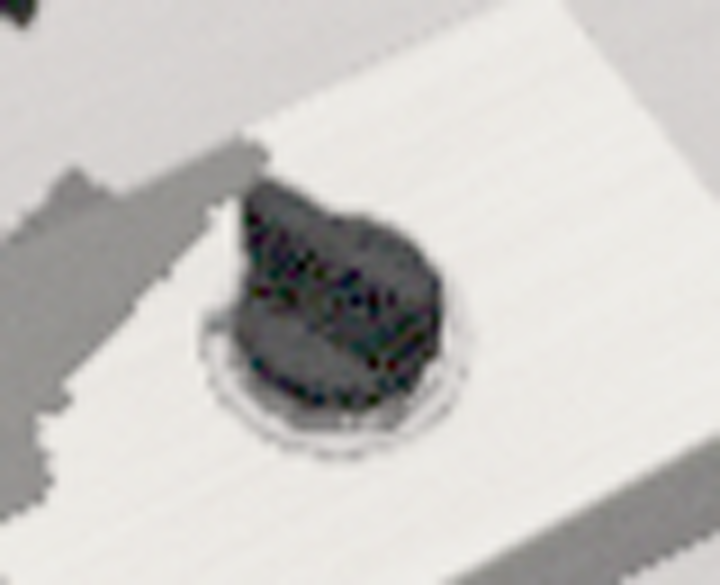

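Run:
```python
from h import *
d=get_image("wrist");e=get_image("scene")
P=onz(d,[(265+342/6,20+140/6),(265+357/6,20+680/6)],.117)*1000; v=P[0]-P[1]; print("grip",P.round(1).tolist(),np.degrees(np.arctan2(v[1],v[0])).round(1))
P=onz(d,[(265+283/6,20+200/6),(265+300/6,20+640/6)],.117)*1000; v=P[0]-P[1]; print("grip edge",np.degrees(np.arctan2(v[1],v[0])).round(1))
im=d["img"]
for y in range(122,138,1): print(y, im[y,326:352].mean(1).round(0).astype(int).tolist())
g=e["img"]
for y in range(190,206): print(y,g[y,288:304].mean(1).round(0).astype(int).tolist())
```

```text
grip [[547.0, 71.1, 117.0], [490.2, 44.4, 117.0]] 25.3
grip edge 25.4
122 [34, 31, 31, 24, 25, 18, 26, 21, 12, 9, 5, 13, 13, 19, 22, 30, 33, 47, 51, 84, 134, 169, 178, 182, 178, 179]
123 [33, 26, 25, 27, 23, 22, 18, 15, 15, 10, 6, 13, 9, 22, 31, 41, 53, 57, 65, 96, 146, 169, 179, 181, 182, 182]
124 [30, 20, 25, 11, 26, 18, 17, 12, 16, 13, 16, 14, 30, 32, 48, 56, 66, 64, 67, 93, 128, 153, 174, 179, 177, 176]
125 [25, 27, 23, 26, 18, 21, 18, 22, 8, 15, 12, 31, 47, 57, 56, 59, 59, 56, 69, 87, 103, 129, 162, 176, 175, 172]
126 [32, 33, 27, 29, 21, 20, 23, 16, 15, 31, 41, 51, 61, 64, 64, 52, 49, 56, 76, 92, 98, 121, 157, 171, 160, 160]
127 [35, 32, 24, 25, 28, 19, 14, 15, 28, 46, 62, 68, 69, 80, 72, 61, 50, 63, 83, 89, 94, 109, 134, 143, 140, 158]
128 [27, 27, 22, 29, 19, 25, 18, 18, 47, 81, 87, 84, 89, 114, 116, 94, 68, 75, 90, 93, 91, 98, 103, 107, 127, 175]
129 [30, 31, 28, 25, 27, 21, 25, 30, 67, 117, 132, 126, 123, 146, 158, 138, 106, 90, 89, 94, 89, 93, 93, 101, 141, 183]
130 [30, 28, 26, 23, 11, 18, 15, 50, 102, 148, 169, 162, 155, 162, 174, 166, 136, 111, 95, 95, 94, 101, 104, 117
[... 1456 characters left out ...]
1]
197 [210, 209, 205, 203, 130, 132, 145, 86, 23, 16, 28, 29, 26, 34, 31, 32]
198 [206, 207, 204, 207, 142, 165, 179, 114, 45, 18, 23, 31, 30, 33, 32, 30]
199 [205, 207, 212, 208, 132, 165, 178, 112, 68, 34, 14, 29, 33, 31, 32, 31]
200 [208, 209, 208, 211, 185, 165, 173, 106, 72, 45, 18, 15, 21, 28, 37, 30]
201 [209, 210, 208, 209, 210, 158, 170, 157, 112, 71, 30, 18, 15, 18, 27, 31]
202 [207, 210, 209, 213, 208, 141, 162, 179, 118, 73, 45, 23, 14, 9, 18, 24]
203 [211, 209, 211, 208, 207, 182, 155, 170, 158, 99, 56, 51, 36, 20, 15, 5]
204 [211, 211, 206, 208, 210, 210, 142, 137, 171, 155, 96, 66, 58, 57, 36, 17]
205 [210, 208, 209, 209, 206, 207, 182, 158, 145, 174, 158, 95, 68, 69, 51, 38]
```

```bash
python3 -m creep '[[0,40,20,0,0,0,50],[0,42,20,0,0,0,50],[0,0,0,0,0,0,50],[0,0,0,0,0,0,50]]'
python3 - <<'E'
from h import *
d=get_image("wrist"); im=np.clip((d["img"]/255.)**.5*255,0,255).astype(np.uint8); 
r,t=cam(d);print(-r.T@t); q=proj(d,[[.5182,.0573,.06]])[0]; print(q)
x,y=q.astype(int); x0=max(0,x-60);y0=max(0,y-55);print(x0,y0)
save("w24",im,(x0,y0,x0+120,y0+110),6)
E
```

```text
time: 49.75
position: [0.4273, -0.0725, 0.3644]
tool_rot: [1.997, 0.414, -1.998]
ft_force: [-0.2, 0.9, 0.5]
grip_width: 0.575
[ 0.50298445 -0.03944372  0.34487079]
[229.81292788  46.34587431]
169 0
```

View pics/w24.png

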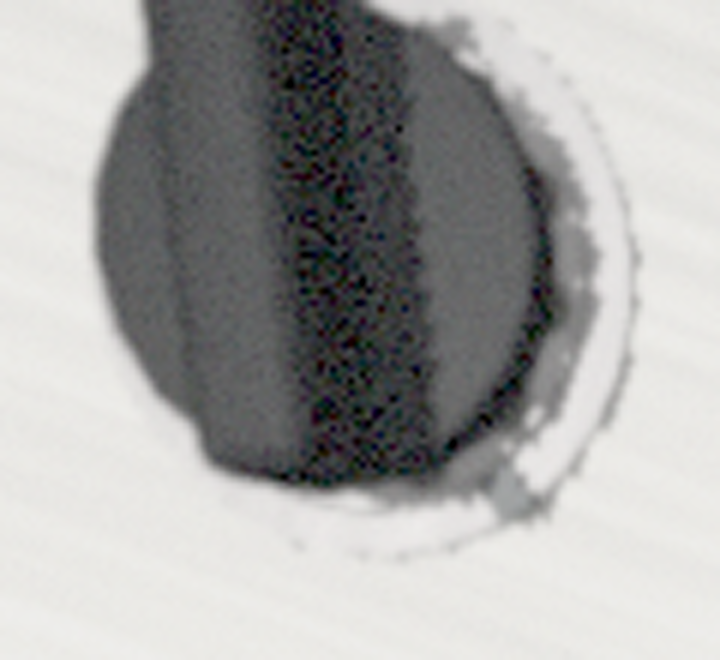

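Run:
```python
from h import *
d=get_image("wrist"); im=d["img"]
for y in range(74,90): print(y,[tuple(int(v) for v in im[y,x]) for x in range(246,264,2)])
P=onz(d,[(169+515/6,490/6)],.06)[0]*1000; c=np.array([518.2,57.3]); print(P,np.degrees(np.arctan2(*(P[:2]-c)[::-1])),np.linalg.norm(P[:2]-c))
w=cv2.imread("pics/w14.png")[:,:,::-1]
print("w14 dark",[w[109,x].tolist() for x in range(346,364,2)]); print("w14 shadow lid",w[180,370].tolist())
```

```text
74 [(7, 8, 4), (14, 19, 18), (51, 51, 52), (70, 70, 71), (102, 100, 100), (115, 114, 111), (132, 132, 131), (191, 186, 185), (210, 207, 205)]
75 [(13, 12, 15), (38, 38, 37), (60, 63, 62), (75, 77, 76), (94, 94, 93), (110, 109, 110), (187, 186, 184), (206, 200, 199), (212, 208, 206)]
76 [(35, 33, 33), (59, 59, 59), (75, 75, 77), (72, 72, 70), (90, 89, 88), (119, 117, 116), (208, 205, 202), (209, 205, 202), (208, 206, 203)]
77 [(56, 52, 52), (72, 70, 71), (74, 74, 74), (69, 69, 68), (81, 79, 80), (134, 132, 131), (210, 208, 205), (212, 208, 206), (212, 208, 208)]
78 [(63, 66, 66), (77, 74, 76), (70, 72, 70), (60, 61, 60), (90, 91, 92), (130, 128, 129), (204, 200, 198), (211, 206, 203), (212, 208, 205)]
79 [(70, 70, 70), (74, 72, 71), (64, 62, 64), (56, 58, 58), (95, 96, 99), (95, 95, 94), (196, 194, 191), (213, 210, 207), (200, 197, 193)]
80 [(75, 76, 75), (68, 68, 69), (51, 53, 52), (57, 58, 60), (98, 98, 100), (85, 89, 89), (189, 184, 185), (209, 206, 204), (173, 170, 169)]
81 [(68, 68, 67), (66, 66, 64), (49, 50, 48), (65, 67, 69), (102, 106, 107), (99, 101, 102), (168, 164, 164), (
[... 796 characters left out ...]
209, 204, 203), (208, 203, 203), (184, 182, 179), (127, 127, 125), (143, 142, 137), (133, 130, 127), (168, 166, 163), (203, 202, 197)]
88 [(206, 203, 201), (205, 201, 199), (196, 193, 194), (175, 174, 171), (177, 176, 171), (189, 187, 183), (182, 179, 176), (204, 204, 196), (212, 210, 203)]
89 [(202, 200, 198), (187, 183, 181), (179, 174, 172), (191, 188, 183), (206, 203, 197), (213, 211, 203), (211, 210, 204), (214, 211, 207), (212, 209, 204)]
[498.76967852  27.82322988  60.        ] -123.39183380054065 35.30463665819249
w14 dark [[81, 82, 80], [48, 50, 52], [35, 35, 35], [39, 41, 43], [60, 59, 58], [79, 80, 80], [112, 112, 109], [182, 180, 176], [186, 184, 180]]
w14 shadow lid [83, 81, 78]
```

```bash
python3 -m creep '[[-30,0,20,0,0,0,50],[-30,20,0,0,0,0,50],[0,40,0,0,0,0,50],[0,40,0,0,0,0,50],[0,40,0,0,0,0,50]]'
python3 - <<'E'
from h import *
save("sf",get_image("scene")["img"]); d=get_image("top"); save("tf",d["img"],(180,80,420,260),3.3)
E
```

```text
time: 50.35
position: [0.4657, -0.2077, 0.4252]
tool_rot: [1.994, 0.417, -1.993]
ft_force: [0.5, 0.3, -0.1]
grip_width: 0.573
```

View pics/sf.png

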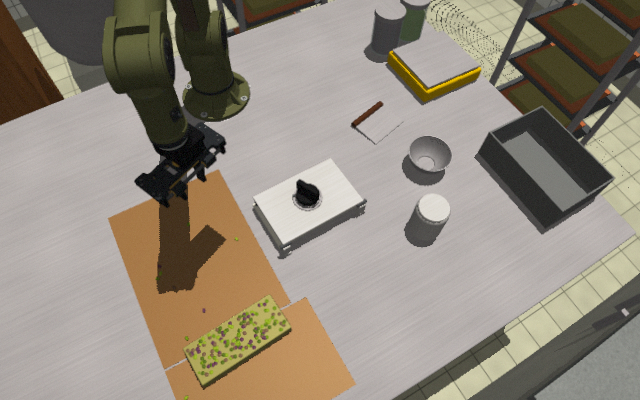

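View pics/tf.png

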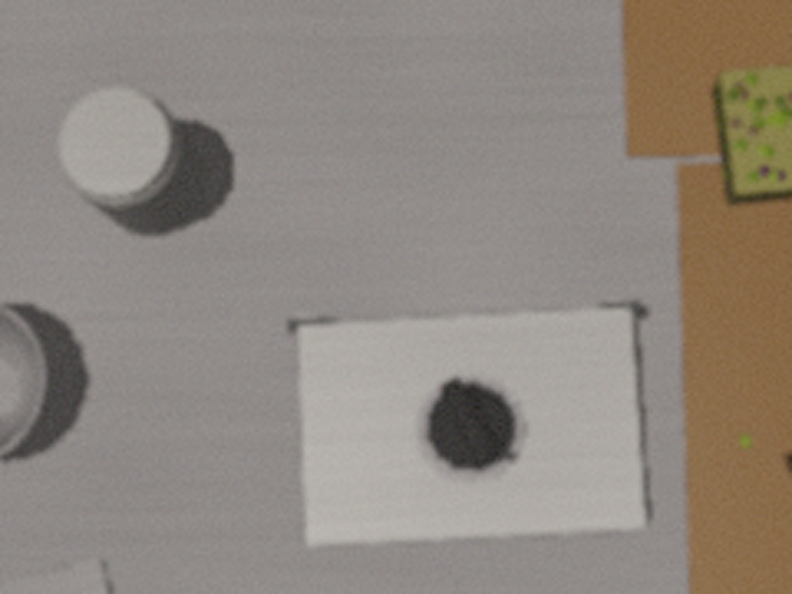

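Run:
```python
from h import *
print(ctrl.close_job())
```

```text
the job is handed in; nothing more can be done
None
```

The job is done and handed in at about 50 s. All four bars lie in separate channels, the lid is shut, and the knob was turned to its first click.

- **Bars:** the camera showed all four down in their channels before the lid moved.
- **Lid:** I swung it over and bore down on it twice at about 21 N. It stopped solid at 58.5 mm, against 58 mm expected for the outer face when shut.
- **Knob:** I never caught the first click in the torque readings, which peaked at about 0.18 N m on the first turn. After that turn I let go to look, then gripped again and turned a little more. The torque then rose to 0.41 N m against the stop, and I let go there.
- **Screw:** from the pictures the knob turned about 2.03 rad and the flange pointer about 1.51 rad. The 0.52 rad difference is one click, with the screw hard up. An earlier picture gave about 0.43 rad, but the pointer was partly in shadow there. A rough reading from the last top view agreed with the later figure.
- **The rest:** the bowl, scraper, tin and slab look where they were, and the arm ended clear of everything.

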